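# Make up two engraving kits

## Robot

A 7-joint arm with a two-finger parallel gripper is mounted at the origin on the work surface. World frame = base frame: x ahead of the robot, y to its left, z up, the work surface at z = 0. Lengths are in m, angles in rad, forces in N, time in s.
With the tool pointing down it reaches from about 0.425 to 0.825 m from the base axis. Payload 3.6 kg.
Tool frame: the origin (TCP) lies midway between the tips of the shut fingers; the grasp point (between the pads) lies 19 mm behind it; y points along the fingers, z is the direction in which the jaws open and shut, and the axes are right-handed (so a half turn about y gives the same grasp; the last joint's range is limited). The gripper opens to 93 mm and grips with 3 to 60 N. Pads are 15 mm wide; open, the fingers measure 128 mm over their backs; the gripper's body (75 mm by 188 mm) begins 65 mm behind the grasp point.
Start: joints at [-1.163, 0.615, -0.013, 1.423, 0.008, 1.103, -0.04], TCP at [0.274, 0.59, 0.194] pointing down, gripper open.
Joint ranges: [-3.12, 3.12], [-0.3, 2.06], [-1.34, 1.32], [0.26, 2.42], [-1.36, 4.5], [0.01, 1.98], [-2.84, 2.84]. Speed limits (rad/s): [2.79, 2.79, 3.14, 3.14, 3.14, 3.14, 3.14].

## Interface

Orientations are given as a 3x3 rotation matrix whose columns are the frame's x, y, z axes.
In Python, from workcell import telemetry, get_image, camera_model, env, boxes_of, masks_of gives the robot as it stands.
- The arm moves only by the shell command python3 -m handwheel 'ROWS' [FORCE]. ROWS is JSON, a list of rows, each a list of 3 entries, a list of its own where there are three numbers: the shift along the tool's x, y, z in cm, then the turn, a rotation vector about the tool's x, y, z in rad, then the closure, from 0 (fully open) to 1 (shut). A call has 1 to 5 rows; each row shifts and turns the commanded pose from where the row before left it, along the tool's axes as they then stand; what a row does not reach is not made up. A row lasts 1/8 s, in which the tool goes at most 62.5 mm and 10.7 degrees, less where a joint would pass 70% of its speed; a pose out of reach is approached as far as the arm can. A call with a gripper value outside its range is refused whole. The fingers move at their own pace and stop on an object; FORCE is the grip in N (left out, the last holds). Time passes only in rows, so rows that do not move let the fingers close. It gives the time, the measured TCP pose, the force and the opening at its end, in the units of the state.
- telemetry.read_state(): the state, without advancing time (a new reading comes with each control period).
- get_image(name): name is "side" or "top" or "wrist"; returns (picture, depth): 420x560x3 uint8, blue, green, red; 420x560 float32, m along the optical axis (not along the pixel's ray), 0 where there is no reading.
- camera_model(name): a dict with "camera_matrix" (3x3 intrinsics, pixels), "rvec" (rotation vector, rad) and "tvec" (3), from world to camera coordinates, as OpenCV has them. Camera axes: x right, y down, z forward; pixel columns grow to the right and rows downward; lengths in m; the calibration is good to about 2 mm. A picture is of the moment at which its call begins: read the wrist's pose just before it. camera_model takes no time and is no camera call; for the wrist camera it gives the pose at the moment of the call.
- env.hand_in(): hands the job in, once; it reports no verdict.
Trained networks look in the newest picture that a camera, given by its name, has taken for a name from the list of things; names that differ only in an ending like _2 or _b are one class to them, and where a whole thing is asked for, a point or a joint stands for the part that bears it (a point fixed in the world has none). Each returns a list of dicts, best first, with "confidence" (0 to 1); they miss things now and then, are a little off and sometimes report something else, mostly with a low value. They report only what shows in the picture. A call takes as long as a camera call. They do not tell look-alikes from the thing itself.
- boxes_of(camera, target): "point" ([column, row] in pixels, amid what is visible of it).
- masks_of(camera, target): "region" (420x560 bool, what is visible of it) and "point" ([column, row] in pixels, amid what is visible of it).
The state is a dict: "clock": time; "joints": joint angles; "dq": joint speeds; "tau": joint torques, N m; "tcp_pos": TCP position; "orientation": TCP orientation; "ft_force": force on the tool from outside, world axes, zero at the start; "torque": the same for the moment, N m; "opening": finger opening in m.
Only numpy, scipy, OpenCV 4.12 (cv2) and the standard library are available. Lean on these libraries where they do the work, as an engineer would, in place of code of your own. Each camera call takes 0.05 s, during which the arm holds its last target.

## Task

Make up the two engraving kits from the stock on the bench. The blue tray goes out first, so finish it first: the orange plate pack on its oblong white patch and the lens cell on the round one; then the green tray: the silver plate pack on the white oblong patch, the brass gauge on the round patch and the step block on the yellow patch. Everything sits flat or upright in the middle of its patch, oblong things lined up with their patches, and the black plate pack and the dark steel gauge are left undisturbed where they are.

Things in the scene. Friction and masses are not known exactly. Their poses are not given: they have to be found in the camera images.
- blue_tray: Blue kit tray, 140 mm (x) by 240 mm (y), fixed. Floor 5 mm, thin rim 9 mm above the bench. Origin: centre of its underside, z up, yaw within 0.22 rad of the world's. Patches on its y axis: a white oblong (44 by 68 mm, long side along y) at y = +50 mm for the orange pack, a white round one (48 mm) at y = -55 mm for the lens cell.
- green_tray: Green kit tray, 140 mm (x) by 240 mm (y), fixed. Floor 5 mm, thin rim 9 mm above the bench. Origin: centre of its underside, z up, yaw within 0.22 rad of the world's. Patches on its y axis: white oblong (44 by 68 mm, long side along y) at y = +75 mm for the silver pack, white round (42 mm) at y = 0 for the brass gauge, yellow oblong (36 by 58 mm, along y) at y = -75 mm for the step block.
- orange_pack: Pack of orange engraving plates with a narrow steel strap round its middle: one rigid block 36 by 60 by 24 mm high; origin at the centre of its underside, y along the 60 mm length, x across the 36 mm, z up. Lies flat, its length within 0.4 rad of the world's y; 80 to 150 g. May be placed either way round. 
- lens_cell: Lens cell: upright black cylinder 40 mm across and 28 mm high with a red band and a pale blue lens in its top face. Origin at the centre of its underside, z up. 60 to 105 g.
- silver_pack: Pack of silver engraving plates with a narrow steel strap round its middle: one rigid block 36 by 60 by 24 mm high; origin at the centre of its underside, y along the 60 mm length, x across the 36 mm, z up. Lies flat, its length within 0.4 rad of the world's y; 80 to 150 g. May be placed either way round. 
- brass_gauge: Brass focus gauge, an upright post: a foot 34 mm across and 12 mm high, on it a stem 20 mm across up to a total height of 50 mm, with a thin black ring. Origin at the centre of its underside, z up. 90 to 160 g. 
- step_block: Bright steel step block, a staircase 28 mm wide (x) and 50 mm long (y): four equal steps 14, 22, 30 and 38 mm high, tallest at +y; flat parallel sides across x. Origin at the centre of its 28 by 50 mm base, z up. Length within 0.4 rad of the world's y; 150 to 260 g. May be placed either way round.
- black_pack: Pack of black engraving plates with a steel strap, same size and frame as the orange pack, among the stock. Not needed: stays where it is.
- steel_gauge: Dark grey steel focus gauge, same size and frame as the brass one, among the stock. Not needed: stays where it is.
There are look-alikes about, which are no part of the job. Leave any purple look-alike of the steel_gauge alone.

How it is judged:
By the outcome, as a careful person would: the job done as asked, in the order asked, and still so for the second after the job is handed in, with the robot touching nothing.
It also fails if it takes over 131 s, if anything falls off the work surface, if the arm or the gripper's body presses on something with over 40 N, if the wrist force passes 120 N, or if a joint passes its speed limit or range.

## Working session

There is one attempt and no reset: what is moved stays moved. The work goes in short steps, Python scripts to look and compute and a shell command to move; the robot and the scene stay as the last step left them, time stands still between calls to the robot, and variables do not carry over. Pictures are saved under pics/ and viewed, and the job is handed in when it is done.

```bash
ls; mkdir -p pics
python3 - <<'E'
from workcell import telemetry, get_image, camera_model
import cv2
s=telemetry.read_state()
for k in s: print(k,s[k])
for n in ["top","side","wrist"]:
    im,d=get_image(n); cv2.imwrite(f"pics/{n}0.png",im)
    print(n,camera_model(n))
E
```

```text
pics
clock 0.0
joints [-1.1625235   0.61589901 -0.01263211  1.42490063  0.00811328  1.10339595
 -0.04035111]
dq [ 0.00021375  0.0001821   0.00024082  0.00080392  0.00125918 -0.00086911
  0.00015888]
tau [-1.81644382e-04 -4.58947098e+01  2.09029675e-01 -1.65747178e+01
 -6.10525394e-02  2.06188374e-02  2.40338004e-04]
tcp_pos [0.27340927 0.58875348 0.19249376]
orientation [[ 9.07022325e-01 -1.03903429e-03  4.21081255e-01]
 [-4.21082535e-01 -2.33154424e-03  9.07019329e-01]
 [ 3.93453913e-05 -9.99996742e-01 -2.55228187e-03]]
ft_force [-0.28505246  0.20632107 -0.1485992 ]
torque [-0.01260671  0.00746444  0.00898678]
opening 0.09276325389060135
top {'camera_matrix': array([[497.79483753,   0.        , 266.9430976 ],
       [  0.        , 497.79483753, 195.36447783],
       [  0.        ,   0.        ,   1.        ]]), 'rvec': array([ 2.14524786, -2.18281627,  0.06795734]), 'tvec': array([0.04817189, 0.53196623, 1.08111905])}
side {'camera_matrix': array([[544.38633806,   0.        , 286.5491428 ],
       [  0.        , 544.38633806, 209.51125769],
       [  0.        ,   0.        ,   1.        ]]), 'rvec': array([ 2.256798  , -0.56970473,  0.28233959]), 'tvec': array([-0.46655539,  0.22775336,  0.8742603 ])}
wrist {'camera_matrix': array([[296.63894833,   0.        , 281.19086922],
       [  0.        , 296.63894833, 212.54618992],
       [  0.        ,   0.        ,   1.        ]]), 'rvec': array([-2.43509543, -1.55248023, -0.22307125]), 'tvec': array([-0.64879258, -0.03334419,  0.39282792])}
```

View pics/top0.png

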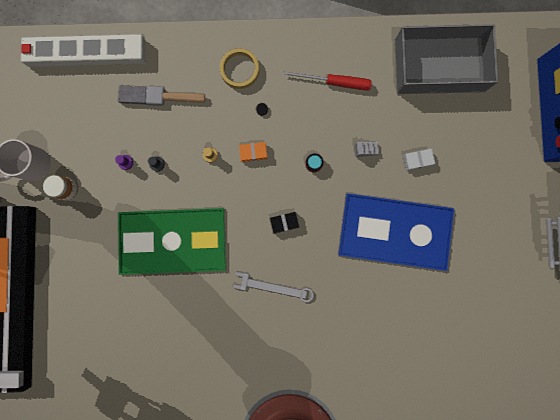

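View pics/side0.png

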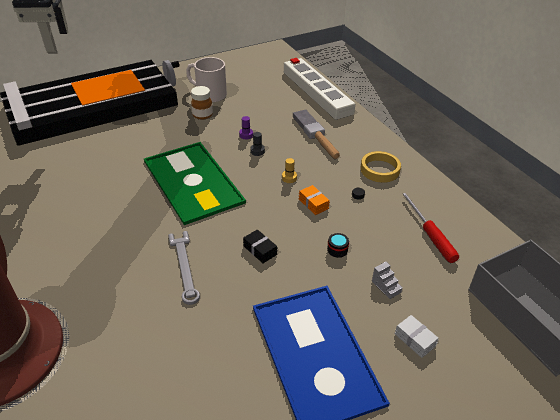

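View pics/wrist0.png

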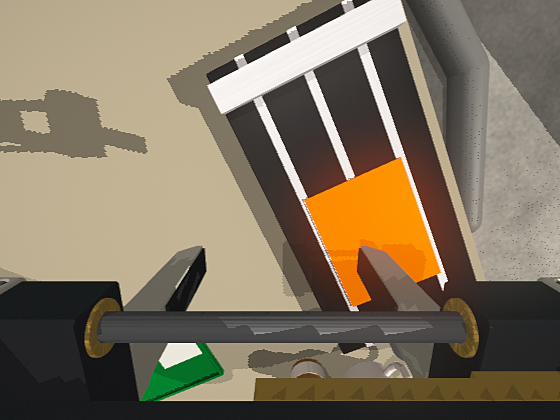

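```bash
cat > h.py <<'E'
import numpy as np, cv2
from workcell import telemetry, get_image, camera_model, masks_of, boxes_of
def world(name,d,cm=None):
    m=cm or camera_model(name); K=m["camera_matrix"]; R=cv2.Rodrigues(m["rvec"])[0]; t=m["tvec"].ravel()
    v,u=np.mgrid[0:420,0:560]
    P=np.stack([(u-K[0,2])/K[0,0]*d,(v-K[1,2])/K[1,1]*d,d],-1)
    W=(P-t)@R
    W[d==0]=np.nan
    return W
def ray(name,uv,z):
    m=camera_model(name); K=m["camera_matrix"]; R=cv2.Rodrigues(m["rvec"])[0]; t=m["tvec"].ravel()
    uv=np.atleast_2d(uv).astype(float)
    r=np.c_[(uv-K[[0,1],[2,2]])/K[0,0],np.ones(len(uv))]@R
    c=-R.T@t
    return c+r*((z-c[2])/r[:,2])[:,None]
def rect(P):
    c,(a,b),ang=cv2.minAreaRect((np.asarray(P)[:,:2]*1000).astype(np.float32))
    ang=np.deg2rad(ang)
    if a>b: a,b,ang=b,a,ang+np.pi/2   # long along dir ang+90
    yaw=(ang+np.pi/2)%np.pi-np.pi/2   # yaw: y axis = long dir at ang+90 -> yaw=ang
    return np.round(c,1),round(a,1),round(b,1),round(yaw,3)
E
python3 - <<'E'
from h import *
im,d=get_image("top"); np.save("top.npy",d)
W=world("top",d)
for n,z in [("orange_pack",.024),("silver_pack",.024),("black_pack",.024),("lens_cell",.028),("brass_gauge",.05),("steel_gauge",.05),("step_block",.02),("blue_tray",.009),("green_tray",.009)]:
    for r in masks_of("top",n)[:4]:
        g=r["region"]; vu=np.argwhere(g); 
        if len(vu)<5: continue
        P=W[g]; P=P[~np.isnan(P).any(1)]
        Q=ray("top",vu[:,::-1],z)
        top=P[P[:,2]>np.nanpercentile(P[:,2],98)-.005]
        print(n,round(r["confidence"],2),np.round(r["point"]),len(vu),"ray",rect(Q),"zmax",np.round(np.nanpercentile(P[:,2],[5,50,98]),3),"topc",np.round(top.mean(0),3),rect(top)[1:])
b=cv2.resize(im[80:280,100:460],None,fx=2.2,fy=2.2,interpolation=cv2.INTER_CUBIC); cv2.imwrite("pics/crop.png",b)
# patches
hsv=cv2.cvtColor(im,cv2.COLOR_BGR2HSV)
m=((hsv[...,1]<60)&(hsv[...,2]>180)|((hsv[...,0]>20)&(hsv[...,0]<35)&(hsv[...,1]>150)&(hsv[...,2]>150))).astype(np.uint8)
n,l,st,c=cv2.connectedComponentsWithStats(m)
for i in range(1,n):
    if st[i,4]>60:
        Q=ray("top",np.argwhere(l==i)[:,::-1],.0055); print(np.round(c[i]),st[i,4],np.round(Q.mean(0),4),rect(Q))
E
```

```text
orange_pack 0.72 [254. 152.] 477 ray (array([631.2,  69.1]), 41.0, 61.9, np.float64(0.07)) zmax [0.005 0.024 0.029] topc [0.634 0.072 0.025] (35.2, 58.5, np.float64(0.104))
silver_pack 0.9 [418. 158.] 491 ray (array([ 606.6, -297.2]), 38.4, 66.0, np.float64(0.202)) zmax [0.007 0.024 0.028] topc [ 0.608 -0.3    0.025] (35.1, 59.6, np.float64(0.199))
black_pack 0.74 [286. 224.] 482 ray (array([472.7,   4.4]), 39.0, 62.7, np.float64(0.202)) zmax [0.002 0.024 0.029] topc [0.473 0.003 0.026] (35.9, 58.3, np.float64(0.21))
lens_cell 0.75 [314. 163.] 295 ray (array([603.7, -66.8]), 39.9, 42.6, np.float64(1.548)) zmax [0.002 0.028 0.032] topc [ 0.604 -0.066  0.029] (37.8, 37.8, np.float64(-0.8))
lens_cell 0.38 [155. 160.] 181 ray (array([610.3, 287.7]), 30.0, 35.5, np.float64(-0.793)) zmax [0.009 0.02  0.053] topc [0.61  0.29  0.051] (15.0, 18.3, np.float64(-1.336))
brass_gauge 0.62 [209. 157.] 177 ray (array([624.3, 163.2]), 29.4, 34.6, np.float64(-0.802)) zmax [0.008 0.019 0.053] topc [0.63  0.168 0.051] (17.2, 17.5, np.float64(-0.758))
brass_gauge 0.53 [283. 225.] 514 ray (array([471.5,  
[... 888 characters left out ...]
56.6]), 144.4, 243.9, np.float64(0.021)) zmax [0.002 0.006 0.011] topc [0.434 0.258 0.008] (140.2, 241.1, np.float64(0.021))
[86. 47.] 1344 [0.8909 0.4567 0.0055] (array([890.6, 471.6]), 55.6, 278.6, np.float64(0.0))
[ 53. 185.] 316 [0.5662 0.5281 0.0055] (array([566.1, 527.5]), 43.7, 44.2, np.float64(-0.019))
[373. 228.] 567 [ 0.4564 -0.1969  0.0055] (array([ 456.5, -196.8]), 42.3, 65.7, np.float64(-0.159))
[420. 235.] 338 [ 0.4398 -0.3006  0.0055] (array([ 439.6, -300.7]), 41.9, 44.6, np.float64(1.529))
[172. 240.] 223 [0.4371 0.2557 0.0055] (array([437.5, 254.8]), 34.8, 38.6, np.float64(-0.787))
[205. 240.] 410 [0.4372 0.1811 0.0055] (array([437.4, 181.4]), 33.6, 56.7, np.float64(-0.016))
```

View pics/crop.png

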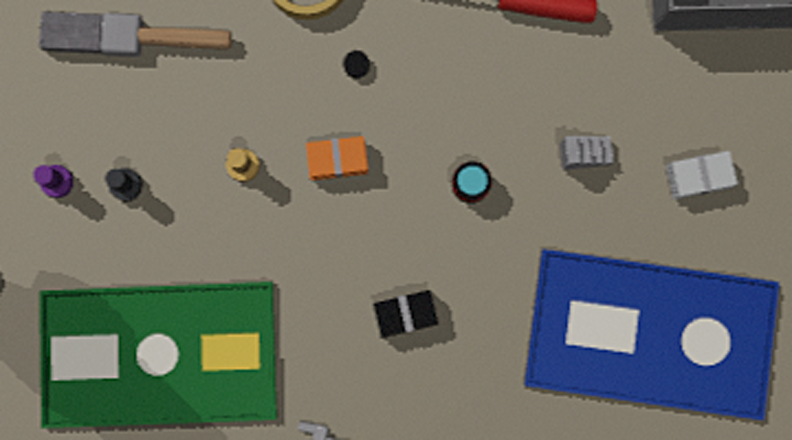

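```bash
cat >> h.py <<'E'
from scipy.spatial.transform import Rotation as Ro
def plan(x,y,z,psi,n=None):
    s=telemetry.read_state(); R=np.array(s["orientation"]); p=np.array(s["tcp_pos"])
    c,sn=np.cos(psi),np.sin(psi)
    T=np.array([[sn,0,c],[-c,0,sn],[0,-1,0]])
    rv=Ro.from_matrix(R.T@T).as_rotvec()
    d=np.array([x,y,z])-p
    nt=int(np.ceil(abs(rv[1])/.17)) 
    print("t",round(s["clock"],2),"p",p.round(4),"psi",round(np.arctan2(R[1,2],R[0,2]),4),"tilt",R[2].round(4),"F",np.round(s["ft_force"],1),"open",round(s["opening"],4),"q7",np.round(s["joints"],2)[[0,6]])
    print(" turn",rv.round(4),"rows",nt," shift after turn (cm)",(T.T@d*100).round(2)," shift now",(R.T@d*100).round(2))
E
cat > plan.py <<'E'
import sys; from h import *
plan(*map(float,sys.argv[1:5]))
E
python3 plan.py .634 .072 .15 .104
```

```text
t 0.65 p [0.2738 0.5895 0.1937] psi 1.1361 tilt [-0. -1.  0.] F [ 0.2 -1.  -0.2] open 0.0932 q7 [-1.16 -0.04]
 turn [ 0.      1.0321 -0.    ] rows 7  shift after turn (cm) [55.21  4.37 30.46]  shift now [ 54.47   4.36 -31.77]
```

```bash
python3 -m handwheel '[[[0,0,0],[0,0.172,0],0],[[0,0,0],[0,0.172,0],0],[[0,0,0],[0,0.172,0],0],[[0,0,0],[0,0.172,0],0],[[0,0,0],[0,0.172,0],0]]' 20
python3 -m handwheel '[[[0,0,0],[0,0.172,0],0],[[5,0.4,2.8],[0,0,0],0],[[5,0.4,2.8],[0,0,0],0],[[5,0.4,2.8],[0,0,0],0],[[5,0.4,2.8],[0,0,0],0]]'
python3 -m handwheel '[[[5,0.4,2.8],[0,0,0],0],[[5,0.4,2.8],[0,0,0],0],[[5,0.4,2.8],[0,0,0],0],[[5,0.4,2.8],[0,0,0],0],[[5,0.4,2.8],[0,0,0],0]]'
python3 -m handwheel '[[[5,0.4,2.8],[0,0,0],0],[[5,0.4,2.4],[0,0,0],0],[[0,0,0],[0,0,0],0]]'
python3 plan.py .634 .072 .15 .104
python3 - <<'E'
from h import *
im,d=get_image("wrist"); cv2.imwrite("pics/w1.png",im)
cm=camera_model("wrist"); print(-cv2.Rodrigues(cm["rvec"])[0].T@cm["tvec"])
W=world("wrist",d,cm)
for n in ["orange_pack","lens_cell","black_pack","brass_gauge"]:
    for r in masks_of("wrist",n)[:2]:
        P=W[r["region"]]; P=P[~np.isnan(P).any(1)]
        t=P[P[:,2]>np.percentile(P[:,2],95)-.004]
        print(n,round(r["confidence"],2),np.round(r["point"]),np.percentile(P[:,2],[5,50,95]).round(4),"top mean",t.mean(0).round(4),rect(t))
E
```

```text
clock: 1.27
tcp_pos: [0.2736, 0.5896, 0.1937]
orientation: [[0.267, -0.0, 0.964], [-0.964, 0.0, 0.267], [-0.0, -1.0, -0.0]]
ft_force: [0.1, 0.1, -0.4]
opening: 0.0929
clock: 1.9
tcp_pos: [0.4069, 0.4009, 0.1778]
orientation: [[0.104, 0.001, 0.995], [-0.995, 0.001, 0.104], [-0.001, -1.0, 0.001]]
ft_force: [0.9, 1.1, -0.4]
opening: 0.0928
clock: 2.52
tcp_pos: [0.5722, 0.1669, 0.1578]
orientation: [[0.104, 0.001, 0.995], [-0.995, 0.001, 0.104], [-0.001, -1.0, 0.001]]
ft_force: [1.5, 0.4, 0.3]
opening: 0.0929
clock: 2.9
tcp_pos: [0.6351, 0.0662, 0.1494]
orientation: [[0.094, 0.001, 0.996], [-0.996, -0.005, 0.094], [0.005, -1.0, 0.001]]
ft_force: [-0.7, 0.5, -0.4]
opening: 0.0927
t 2.9 p [0.6351 0.0662 0.1494] psi 0.0939 tilt [ 5.2e-03 -1.0e+00  8.0e-04] F [-0.7  0.5 -0.4] open 0.0927 q7 [-0.3   0.12]
 turn [-0.0008 -0.0101  0.0052] rows 1  shift after turn (cm) [-0.59 -0.06 -0.05]  shift now [-0.59 -0.06 -0.05]
[0.62599365 0.14994812 0.34087289]
orange_pack 0.58 [281. 192.] [0.0206 0.0246 0.0259] top mean [0.6343 0.0773 0.0247] (array([634.3,  76.3]), 35.0, 59.5, np.float64(0.108))
lens_cell 0.73 [248. 295.] [0.0056 0.028  0.0295] top mean [ 0.6065 -0.0565  0.0285] (array([606.1, -56. ]), 29.1, 38.4, np.float64(-1.367))
black_pack 0.84 [142. 235.] [0.0042 0.0242 0.0256] top mean [0.4741 0.0093 0.0245] (array([473.6,   8.3]), 37.8, 59.0, np.float64(0.224))
brass_gauge 0.7 [286.  99.] [0.0113 0.014  0.0518] top mean [0.63   0.1742 0.0509] (array([630.1, 174. ]), 18.4, 19.0, np.float64(0.099))
```

View pics/w1.png

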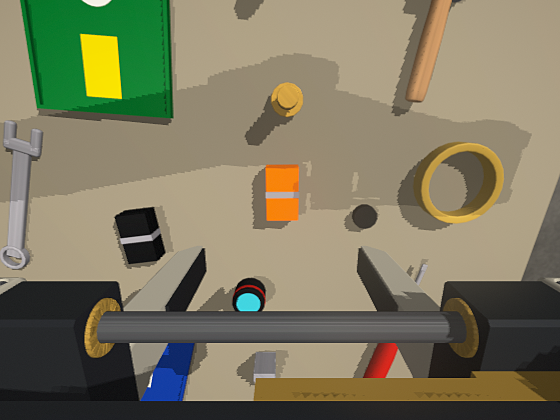

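```bash
cat >> h.py <<'E'
def obj(cam,names,k=2,pct=95,band=.004):
    cm=camera_model(cam); im,d=get_image(cam); W=world(cam,d,cm)
    for n in names:
        for r in masks_of(cam,n)[:k]:
            P=W[r["region"]]; P=P[~np.isnan(P).any(1)]
            if len(P)<20: continue
            t=P[P[:,2]>np.percentile(P[:,2],pct)-band]
            print(n,round(r["confidence"],2),np.round(r["point"]),"z",np.percentile(P[:,2],[5,50,95]).round(4),"top mean",t.mean(0).round(4),rect(t))
    return im,W
E
python3 plan.py .634 .072 .15 .104
python3 - <<'E'
from h import *
obj("wrist",["orange_pack","brass_gauge","black_pack"],1)
obj("top",["orange_pack","black_pack"],1)
obj("side",["orange_pack","black_pack","lens_cell"],1)
E
python3 plan.py .634 .072 .15 .104
```

```text
t 3.15 p [0.6326 0.0766 0.1497] psi 0.1074 tilt [-1.6e-03 -1.0e+00 -3.0e-04] F [ 0.1 -1.2  0.2] open 0.093 q7 [-0.3   0.12]
 turn [ 0.0003  0.0034 -0.0016] rows 1  shift after turn (cm) [ 0.47 -0.03  0.09]  shift now [ 0.47 -0.03  0.09]
orange_pack 0.67 [283. 203.] z [0.0184 0.0246 0.0259] top mean [0.6357 0.072  0.0247] (array([635.9,  71. ]), 36.6, 59.0, np.float64(0.085))
brass_gauge 0.86 [287. 111.] z [0.011  0.0135 0.0515] top mean [0.6317 0.1694 0.0505] (array([632. , 169.7]), 18.5, 18.7, np.float64(-1.465))
black_pack 0.72 [142. 241.] z [0.0041 0.0242 0.0257] top mean [0.4752 0.005  0.0246] (array([475.1,   4.1]), 36.9, 59.1, np.float64(0.221))
orange_pack 0.59 [156. 162.] z [0.0072 0.0178 0.052 ] top mean [0.6114 0.2909 0.0505] (array([611.7, 291.3]), 17.3, 17.6, np.float64(-0.776))
black_pack 0.64 [283. 223.] z [0.0017 0.0241 0.0275] top mean [0.4723 0.0044 0.0254] (array([472.1,   3.4]), 35.2, 58.3, np.float64(0.224))
orange_pack 0.71 [317. 198.] z [0.0012 0.0219 0.0257] top mean [0.6355 0.0691 0.0239] (array([636.1,  69.7]), 38.5, 62.7, np.float64(0.099))
black_pack 0.79 [260. 245.] z [0.0021 0.0223 0.0255] top mean [0.4751 0.0009 0.0238] (array([475.3,   2. ]), 36.4, 60.1, np.float64(0.219))
lens_cell 0.72 [336. 245.] z [0.0015 0.0262 0.0298] top mean [ 0.6072 -0.0681  0.0281] (array([607.4, -67.1]), 38.1, 40.8, np.float64(-0.606))
t 3.7 p [0.6332 0.0741 0.1497] psi 0.1041 tilt [ 1.e-04 -1.e+00 -0.e+00] F [ 0.4 -1.3 -0.2] open 0.093 q7 [-0.3   0.12]
 turn [0.     0.0001 0.0001] rows 1  shift after turn (cm) [ 0.21 -0.03  0.06]  shift now [ 0.21 -0.03  0.06]
```

```bash
python3 -m handwheel '[[[0.2,4.5,0.15],[0,0,0],0],[[0,4.5,0],[0,0,0],0],[[0,3,0],[0,0,0],0],[[0,1.5,0],[0,0,0],0],[[0,0.6,0],[0,0,0],0]]'
python3 -m handwheel '[[[0,0.4,0],[0,0,0],0],[[0,0,0],[0,0,0],0],[[0,0,0],[0,0,0],0],[[0,0,0],[0,0,0],0]]'
python3 plan.py .635 .0715 .005 .10
```

```text
clock: 4.32
tcp_pos: [0.635, 0.0721, 0.0083]
orientation: [[0.104, -0.0, 0.995], [-0.995, -0.0, 0.104], [0.0, -1.0, -0.0]]
ft_force: [0.3, 0.1, 0.4]
opening: 0.0929
clock: 4.82
tcp_pos: [0.6353, 0.0722, 0.0052]
orientation: [[0.104, 0.001, 0.995], [-0.995, 0.0, 0.104], [-0.0, -1.0, 0.001]]
ft_force: [-0.4, 0.4, 0.2]
opening: 0.093
t 4.83 p [0.6353 0.0722 0.0052] psi 0.104 tilt [-0.    -1.     0.001] F [-0.4  0.4  0.2] open 0.093 q7 [-0.27  0.16]
 turn [-0.001  0.004 -0.   ] rows 1  shift after turn (cm) [ 0.07  0.02 -0.04]  shift now [ 0.07  0.02 -0.04]
```

```bash
python3 -m handwheel '[[[0,0,0],[0,0,0],1],[[0,0,0],[0,0,0],1],[[0,0,0],[0,0,0],1],[[0,0,0],[0,0,0],1],[[0,0,0],[0,0,0],1]]' 25
python3 -m handwheel '[[[0,0,0],[0,0,0],1],[[0,0,0],[0,0,0],1],[[0,0,0],[0,0,0],1]]'
python3 - <<'E'
from h import *
im,_=obj("top",["orange_pack"],1)
obj("side",["orange_pack"],1)
im,_=obj("wrist",["orange_pack"],1)
cv2.imwrite("pics/w2.png",im)
E
python3 plan.py .6 .07 .1 0.1
```

```text
clock: 5.45
tcp_pos: [0.6349, 0.0722, 0.0046]
orientation: [[0.104, -0.0, 0.995], [-0.995, -0.0, 0.104], [0.0, -1.0, -0.0]]
ft_force: [0.2, 0.1, 0.4]
opening: 0.0475
clock: 5.82
tcp_pos: [0.6349, 0.0722, 0.0046]
orientation: [[0.104, -0.0, 0.995], [-0.995, -0.0, 0.104], [0.0, -1.0, -0.0]]
ft_force: [0.4, 0.6, 0.2]
opening: 0.0178
orange_pack 0.79 [315. 200.] z [0.0022 0.0207 0.0254] top mean [0.6336 0.0602 0.0238] (array([635.5,  69.6]), 36.3, 61.0, np.float64(0.111))
orange_pack 0.7 [282. 227.] z [0.005  0.0245 0.0256] top mean [0.6341 0.087  0.0247] (array([635.7,  72.1]), 36.2, 58.1, np.float64(0.078))
t 6.12 p [0.6349 0.0722 0.0046] psi 0.104 tilt [ 0.e+00 -1.e+00 -1.e-04] F [ 0.2 -0.3  0.2] open 0.0003 q7 [-0.27  0.16]
 turn [0.0001 0.004  0.    ] rows 1  shift after turn (cm) [-0.13 -9.54 -3.49]  shift now [-0.14 -9.54 -3.5 ]
```

View pics/w2.png

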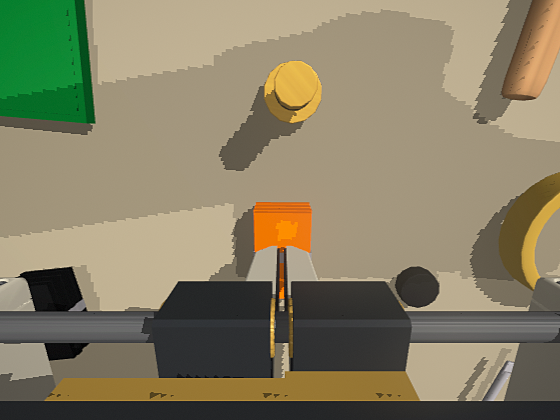

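Run:
```python
from h import *
im,_=get_image("side"); cv2.imwrite("pics/s2.png",cv2.resize(im[100:300,200:430],None,fx=3,fy=3))
im,_=get_image("top"); cv2.imwrite("pics/t2.png",cv2.resize(im[80:280,150:400],None,fx=3,fy=3))
```

```text
(no output)
```

View pics/s2.png

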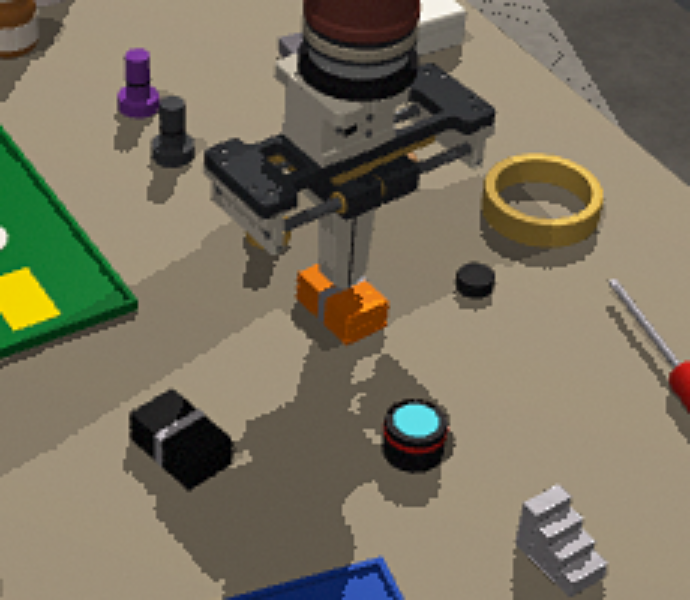

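View pics/t2.png

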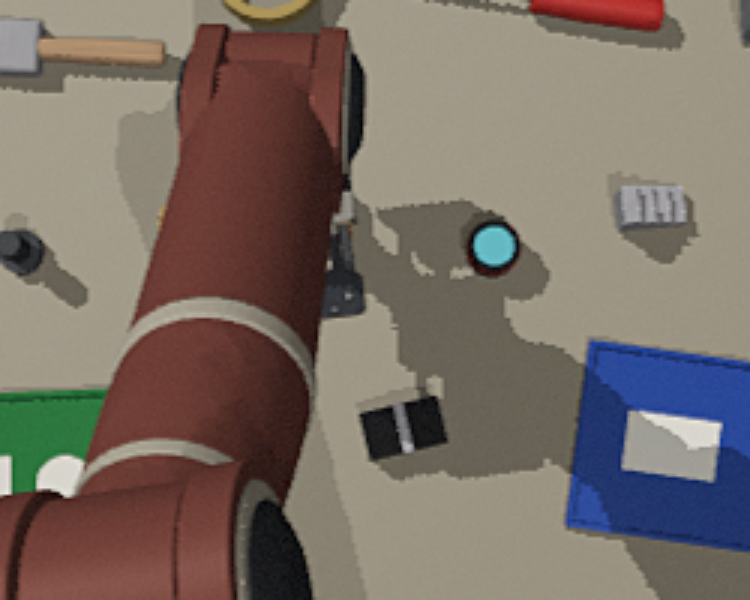

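Run:
```python
from h import *
cm=camera_model("wrist"); im,d=get_image("wrist"); W=world("wrist",d,cm)
for v in range(225,300,6):
    print(v,[tuple((W[v,u]*1000).round(0)) for u in (262,272,279,291,300)])
cm=camera_model("side"); im,d=get_image("side"); W=world("side",d,cm)
for v in range(170,200,3):
    print(v,[tuple((W[v,u]*1000).round(0)) for u in (308,312,316,320)])
```

```text
225 [(np.float64(621.0), np.float64(91.0), np.float64(24.0)), (np.float64(627.0), np.float64(92.0), np.float64(25.0)), (np.float64(631.0), np.float64(92.0), np.float64(25.0)), (np.float64(639.0), np.float64(93.0), np.float64(25.0)), (np.float64(644.0), np.float64(94.0), np.float64(25.0))]
231 [(np.float64(621.0), np.float64(87.0), np.float64(24.0)), (np.float64(628.0), np.float64(89.0), np.float64(26.0)), (np.float64(632.0), np.float64(89.0), np.float64(26.0)), (np.float64(639.0), np.float64(89.0), np.float64(25.0)), (np.float64(645.0), np.float64(89.0), np.float64(23.0))]
237 [(np.float64(622.0), np.float64(83.0), np.float64(24.0)), (np.float64(628.0), np.float64(84.0), np.float64(25.0)), (np.float64(632.0), np.float64(84.0), np.float64(24.0)), (np.float64(640.0), np.float64(85.0), np.float64(25.0)), (np.float64(645.0), np.float64(86.0), np.float64(24.0))]
243 [(np.float64(622.0), np.float64(80.0), np.float64(25.0)), (np.float64(628.0), np.float64(80.0), np.float64(25.0)), (np.float64(633.0), np.float64(81.0), np.float64(25.0)), (np.float64(640.0), np.float64(81.0), np.float64(24.0)
[... 4327 characters left out ...]
]
191 [(np.float64(620.0), np.float64(68.0), np.float64(43.0)), (np.float64(625.0), np.float64(61.0), np.float64(47.0)), (np.float64(638.0), np.float64(65.0), np.float64(39.0)), (np.float64(647.0), np.float64(64.0), np.float64(35.0))]
194 [(np.float64(627.0), np.float64(78.0), np.float64(25.0)), (np.float64(626.0), np.float64(61.0), np.float64(39.0)), (np.float64(638.0), np.float64(64.0), np.float64(31.0)), (np.float64(650.0), np.float64(68.0), np.float64(24.0))]
197 [(np.float64(621.0), np.float64(69.0), np.float64(26.0)), (np.float64(630.0), np.float64(67.0), np.float64(24.0)), (np.float64(639.0), np.float64(66.0), np.float64(21.0)), (np.float64(646.0), np.float64(61.0), np.float64(22.0))]
```

```bash
python3 -m handwheel '[[[0,0,0],[0,0,0],0],[[0,0,0],[0,0,0],0],[[0,0,0],[0,0,0],0],[[0,0,0],[0,0,0],0],[[0,0,0],[0,0,0],0]]' 25
python3 -m handwheel '[[[0,0,0],[0,0,0],0],[[0,0,0],[0,0,0],0],[[0,0,0],[0,0,0],0]]'
python3 - <<'E'
from h import *
for n in ("side","wrist"):
    cm=camera_model(n); im,d=get_image(n); W=world(n,d,cm)
    # points near fingers: |tool x|<12mm, |tool z| 45..70 mm, z<80mm
    q=W-np.array([.6349,.0722,0]); psi=.104
    tz=q[...,0]*np.cos(psi)+q[...,1]*np.sin(psi); tx=q[...,0]*np.sin(psi)-q[...,1]*np.cos(psi)
    for sg in (1,-1):
        m=(abs(tx)<.016)&(sg*tz>.04)&(sg*tz<.075)&(W[...,2]>.007)&(W[...,2]<.09)
        zz=np.sort(W[...,2][m]); print(n,sg,m.sum(),zz[:15].round(4))
    cv2.imwrite(f"pics/{n}3.png",cv2.resize(im[100:300,200:430],None,fx=3,fy=3))
E
python3 plan.py .635 .0722 .0 0.104
```

```text
clock: 6.95
tcp_pos: [0.6349, 0.0722, 0.0047]
orientation: [[0.104, -0.0, 0.995], [-0.995, -0.0, 0.104], [0.0, -1.0, -0.0]]
ft_force: [-0.1, -0.3, 0.4]
opening: 0.0454
clock: 7.32
tcp_pos: [0.6349, 0.0722, 0.0046]
orientation: [[0.104, -0.0, 0.995], [-0.995, -0.0, 0.104], [-0.0, -1.0, -0.0]]
ft_force: [0.9, -0.6, -0.4]
opening: 0.0761
side 1 138 [0.0285 0.0288 0.0289 0.0291 0.0296 0.0298 0.0309 0.032  0.0334 0.036
 0.0371 0.0371 0.0372 0.0372 0.0377]
side -1 187 [0.0309 0.0312 0.032  0.0347 0.035  0.0361 0.0361 0.0366 0.0373 0.0377
 0.0383 0.0394 0.0397 0.0397 0.0397]
wrist 1 2335 [0.0298 0.03   0.03   0.0302 0.0305 0.0307 0.0308 0.0308 0.0308 0.0308
 0.0308 0.0309 0.0311 0.0311 0.0312]
wrist -1 1925 [0.0299 0.0303 0.0304 0.0307 0.0307 0.0307 0.0308 0.0308 0.0308 0.031
 0.0311 0.0314 0.0314 0.0319 0.032 ]
t 7.42 p [0.6349 0.0722 0.0047] psi 0.104 tilt [ 0.e+00 -1.e+00 -1.e-04] F [-0.6  0.4 -0.2] open 0.0839 q7 [-0.27  0.16]
 turn [0.0001 0.     0.    ] rows 1  shift after turn (cm) [0.   0.47 0.01]  shift now [0.   0.47 0.01]
```

View pics/side3.png

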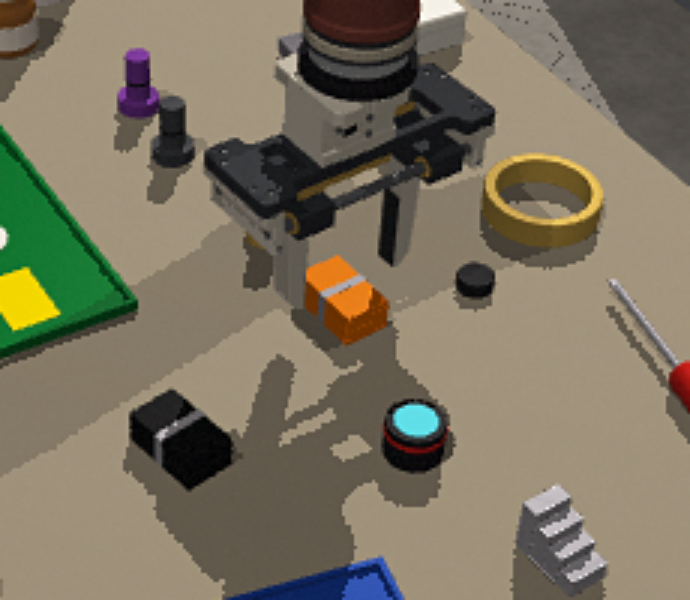

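```bash
python3 -m handwheel '[[[0,0.8,0],[0,0,0],0],[[0,0.7,0],[0,0,0],0],[[0,0.3,0],[0,0,0],0],[[0,0,0],[0,0,0],0],[[0,0,0],[0,0,0],0]]' 25
python3 - <<'E'
from h import *
for n in ("side","wrist"):
    cm=camera_model(n); im,d=get_image(n); W=world(n,d,cm)
    q=W-np.array([.6349,.0722,0]); psi=.104
    tz=q[...,0]*np.cos(psi)+q[...,1]*np.sin(psi); tx=q[...,0]*np.sin(psi)-q[...,1]*np.cos(psi)
    for sg in (1,-1):
        m=(abs(tx)<.016)&(sg*tz>.04)&(sg*tz<.075)&(W[...,2]>.004)&(W[...,2]<.09)
        zz=np.sort(W[...,2][m]); print(n,sg,m.sum(),zz[:15].round(4))
    cv2.imwrite(f"pics/{n}4.png",cv2.resize(im[100:300,200:430],None,fx=3,fy=3))
E
python3 plan.py .635 .0722 .0 0.104
```

```text
clock: 8.05
tcp_pos: [0.6351, 0.0722, -0.0132]
orientation: [[0.104, 0.0, 0.995], [-0.995, -0.0, 0.104], [0.0, -1.0, 0.0]]
ft_force: [-0.3, -0.2, -0.0]
opening: 0.0926
side 1 283 [0.004  0.0042 0.0093 0.0105 0.0114 0.0114 0.0116 0.0126 0.0127 0.013
 0.0143 0.0152 0.0158 0.0158 0.017 ]
side -1 202 [0.0044 0.0129 0.0141 0.0141 0.0159 0.017  0.0171 0.0179 0.0183 0.0197
 0.0207 0.0207 0.021  0.021  0.0213]
wrist 1 3399 [0.012  0.0121 0.0123 0.0123 0.0125 0.0126 0.0127 0.0127 0.0127 0.013
 0.0131 0.0134 0.0135 0.0135 0.0135]
wrist -1 3405 [0.0115 0.0116 0.0118 0.012  0.0121 0.0125 0.0126 0.0127 0.0128 0.0128
 0.0128 0.0129 0.0131 0.0132 0.0133]
t 8.15 p [ 0.6351  0.0722 -0.0131] psi 0.104 tilt [ 0.e+00 -1.e+00  5.e-04] F [ 0.  -0.3  0.5] open 0.093 q7 [-0.27  0.17]
 turn [-0.0005  0.      0.    ] rows 1  shift after turn (cm) [-0.   -1.31 -0.01]  shift now [-0.   -1.31 -0.01]
```

View pics/side4.png

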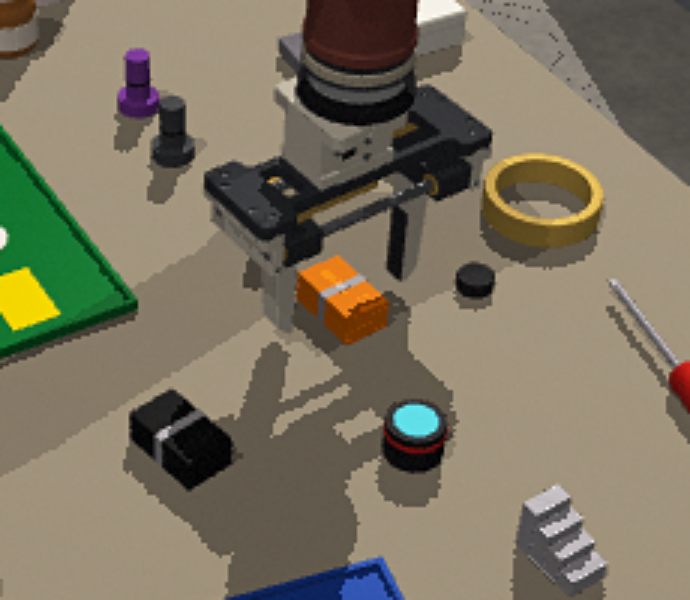

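```bash
python3 -m handwheel '[[[0,0.4,0],[0,0,0],0],[[0,0.2,0],[0,0,0],0],[[0,0,0],[0,0,0],0],[[0,0,0],[0,0,0],1],[[0,0,0],[0,0,0],1]]' 25
python3 -m handwheel '[[[0,0,0],[0,0,0],1],[[0,0,0],[0,0,0],1],[[0,0,0],[0,0,0],1],[[0,0,0],[0,0,0],1],[[0,0,0],[0,0,0],1]]'
python3 - <<'E'
from h import *
obj("side",["orange_pack"],1)
E
python3 plan.py .635 .0722 .1 0.104
```

```text
clock: 8.78
tcp_pos: [0.635, 0.0722, -0.0193]
orientation: [[0.104, 0.0, 0.995], [-0.995, -0.0, 0.104], [0.0, -1.0, 0.0]]
ft_force: [0.0, -0.4, 0.0]
opening: 0.0773
clock: 9.4
tcp_pos: [0.635, 0.0722, -0.0194]
orientation: [[0.104, 0.0, 0.995], [-0.995, -0.0, 0.104], [0.0, -1.0, 0.0]]
ft_force: [0.2, -0.8, 0.3]
opening: 0.0359
t 9.5 p [ 0.635   0.0722 -0.0193] psi 0.1041 tilt [ 0. -1.  0.] F [-0.2 -0.4  0.5] open 0.0359 q7 [-0.26  0.17]
 turn [-0.      0.0001  0.    ] rows 1  shift after turn (cm) [  0.   -11.93   0.  ]  shift now [  0.   -11.93   0.  ]
```

```bash
python3 -m handwheel '[[[0,-0.5,0],[0,0,0],1],[[0,-1.5,0],[0,0,0],1],[[0,-3,0],[0,0,0],1],[[0,-3,0],[0,0.131,0],1],[[0,-2,0],[0,0.131,0],1]]'
python3 plan.py .457 -.197 .09 -0.159
```

```text
clock: 10.12
tcp_pos: [0.6359, 0.0722, 0.0835]
orientation: [[-0.162, 0.003, 0.987], [-0.987, 0.001, -0.162], [-0.001, -1.0, 0.003]]
ft_force: [0.5, 0.0, -1.3]
opening: 0.0355
t 10.12 p [0.6359 0.0722 0.0835] psi -0.1624 tilt [-0.0012 -1.      0.0029] F [ 0.5  0.  -1.3] open 0.0355 q7 [-0.33 -0.07]
 turn [-0.0029 -0.0034 -0.0012] rows 1  shift after turn (cm) [ 29.41  -0.65 -13.4 ]  shift now [ 29.46  -0.72 -13.3 ]
```

```bash
python3 -m handwheel '[[[2.4,0,-0.9],[0,0,0],1],[[4.6,0,-1.7],[0,0,0],1],[[4.6,0,-1.7],[0,0,0],1],[[4.6,0,-1.7],[0,0,0],1],[[4.6,0,-1.7],[0,0,0],1]]'
python3 -m handwheel '[[[4.6,0,-1.7],[0,0,0],1],[[4.6,0,-1.7],[0,0,0],1],[[4.6,0,-1.7],[0,0,0],1],[[1.8,0,-0.7],[0,0,0],1],[[0,0,0],[0,0,0],1]]'
python3 -m handwheel '[[[0,0,0],[0,0,0],1],[[0,0,0],[0,0,0],1],[[0,0,0],[0,0,0],1]]'
cat >> h.py <<'E'
def patches(cam,save=None,z0=.0055):
    im,d=get_image(cam); cm=camera_model(cam); W=world(cam,d,cm)
    hsv=cv2.cvtColor(im,cv2.COLOR_BGR2HSV)
    for nm,m in (("white",(hsv[...,1]<60)&(hsv[...,2]>110)),("yellow",(hsv[...,0]>20)&(hsv[...,0]<35)&(hsv[...,1]>150)&(hsv[...,2]>120))):
        m=m&(abs(W[...,2]-z0)<.005)
        n,l,st,c=cv2.connectedComponentsWithStats(m.astype(np.uint8))
        for i in range(1,n):
            if st[i,4]>250:
                uv=np.argwhere(l==i)[:,::-1]; Q=ray(cam,uv,z0); 
                print(nm,np.round(c[i]),st[i,4],"mean",Q.mean(0)[:2].round(4),rect(Q),"zmed",np.median(W[l==i][:,2]).round(4))
    if save: cv2.imwrite("pics/%s.png"%save,im)
    return im,W
E
python3 - <<'E'
from h import *
patches("wrist","w5")
patches("top")
obj("wrist",["orange_pack"],1)
E
python3 plan.py .457 -.197 .06 -0.159
```

```text
clock: 10.75
tcp_pos: [0.5258, -0.1225, 0.0819]
orientation: [[-0.157, 0.002, 0.988], [-0.988, -0.0, -0.157], [0.0, -1.0, 0.002]]
ft_force: [0.5, -0.7, -1.7]
opening: 0.0358
clock: 11.38
tcp_pos: [0.4436, -0.2681, 0.0818]
orientation: [[-0.162, 0.001, 0.987], [-0.987, -0.001, -0.162], [0.001, -1.0, 0.001]]
ft_force: [0.1, -0.5, -1.3]
opening: 0.0358
clock: 11.75
tcp_pos: [0.445, -0.2649, 0.0806]
orientation: [[-0.155, 0.0, 0.988], [-0.988, 0.0, -0.155], [-0.0, -1.0, -0.0]]
ft_force: [-0.4, 0.3, -0.6]
opening: 0.0356
white [442. 166.] 25659 mean [ 0.5962 -0.2515] (array([ 593.6, -249.3]), 206.0, 352.2, np.float64(0.22)) zmed 0.0011
white [257.  29.] 251 mean [ 0.4496 -0.1125] (array([ 448.4, -112.4]), 17.2, 22.0, np.float64(1.529)) zmed 0.001
white [184.  99.] 645 mean [ 0.3795 -0.1542] (array([ 378.7, -157.4]), 29.7, 64.6, np.float64(0.046)) zmed 0.001
white [284. 132.] 4130 mean [ 0.4583 -0.1942] (array([ 458. , -195.4]), 44.5, 67.4, np.float64(-0.16)) zmed 0.0059
white [198. 211.] 269 mean [ 0.3679 -0.2519] (array([ 364.5, -253.7]), 19.7, 44.1, np.float64(-0.157)) zmed 0.001
white 
[... 1717 characters left out ...]
 mean [0.4358 0.2566] (array([435.3, 257.1]), 40.5, 40.7, np.float64(-0.001)) zmed 0.0057
white [527. 386.] 1976 mean [ 0.1126 -0.5155] (array([ 122.9, -526.6]), 137.9, 169.9, np.float64(1.33)) zmed 0.002
yellow [205. 240.] 404 mean [0.4373 0.1813] (array([438.2, 181.3]), 35.8, 56.5, np.float64(-0.003)) zmed 0.006
orange_pack 0.82 [280. 259.] z [0.1114 0.1246 0.1257] top mean [ 0.4454 -0.2613  0.1247] (array([ 445.4, -263. ]), 35.5, 53.8, np.float64(-0.158))
t 11.95 p [ 0.4445 -0.2657  0.0806] psi -0.1574 tilt [-0.e+00 -1.e+00 -1.e-04] F [ 0.9 -0.9 -0.8] open 0.0359 q7 [0.32 0.58]
 turn [ 0.0001  0.0016 -0.    ] rows 1  shift after turn (cm) [-6.98  2.06  0.14]  shift now [-6.98  2.06  0.16]
```

View pics/w5.png

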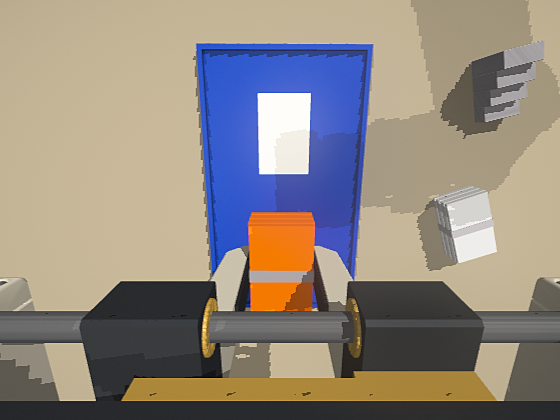

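```bash
python3 plan.py .4572 -.196 -.0135 -0.159
python3 -m handwheel '[[[-2,0,0],[0,0.002,0],1],[[-3,0,0.15],[0,0,0],1],[[-2,2,0],[0,0,0],1],[[0,3,0],[0,0,0],1],[[0,2.5,0],[0,0,0],1]]'
python3 -m handwheel '[[[0,1.0,0],[0,0,0],1],[[0,0.4,0],[0,0,0],1],[[0,0,0],[0,0,0],1],[[0,0,0],[0,0,0],1]]'
python3 plan.py .4572 -.196 -.0135 -0.159
```

```text
t 11.95 p [ 0.4445 -0.2657  0.0806] psi -0.1574 tilt [-0.e+00 -1.e+00 -1.e-04] F [ 0.9 -0.9 -0.8] open 0.0359 q7 [0.32 0.58]
 turn [ 0.0001  0.0016 -0.    ] rows 1  shift after turn (cm) [-7.09  9.41  0.15]  shift now [-7.09  9.41  0.16]
clock: 12.58
tcp_pos: [0.4572, -0.1967, 0.0049]
orientation: [[-0.158, 0.0, 0.987], [-0.987, -0.0, -0.158], [0.0, -1.0, 0.0]]
ft_force: [-0.6, -0.0, -1.9]
opening: 0.0354
clock: 13.08
tcp_pos: [0.4575, -0.1975, -0.0076]
orientation: [[-0.159, 0.001, 0.987], [-0.987, -0.001, -0.159], [0.0, -1.0, 0.002]]
ft_force: [0.8, -1.1, -0.4]
opening: 0.0357
t 13.07 p [ 0.4575 -0.1975 -0.0076] psi -0.1601 tilt [ 4.0e-04 -1.0e+00  1.5e-03] F [ 0.8 -1.1 -0.4] open 0.0357 q7 [0.24 0.51]
 turn [-0.0015 -0.0011  0.0004] rows 1  shift after turn (cm) [-0.14  0.59 -0.06]  shift now [-0.14  0.59 -0.06]
```

```bash
python3 -m handwheel '[[[-0.15,0.3,-0.05],[0,0,0],1],[[0,0.2,0],[0,0,0],1],[[0,0,0],[0,0,0],1],[[0,0,0],[0,0,0],1]]'
python3 plan.py .4572 -.196 -.0139 -0.159
```

```text
clock: 13.58
tcp_pos: [0.4567, -0.1956, -0.0133]
orientation: [[-0.159, -0.0, 0.987], [-0.987, -0.0, -0.159], [0.0, -1.0, -0.0]]
ft_force: [-0.5, -0.7, -1.5]
opening: 0.0357
t 13.57 p [ 0.4567 -0.1956 -0.0133] psi -0.16 tilt [ 1.e-04 -1.e+00 -0.e+00] F [-0.5 -0.7 -1.5] open 0.0357 q7 [0.24 0.51]
 turn [ 0.     -0.001   0.0001] rows 1  shift after turn (cm) [0.03 0.06 0.06]  shift now [0.03 0.06 0.06]
```

```bash
python3 -m handwheel '[[[0,0.05,0],[0,0,0],0.98],[[0,0,0],[0,0,0],0.3],[[0,0,0],[0,0,0],0.3],[[0,0,0],[0,0,0],0.3],[[0,0,0],[0,0,0],0.3]]'
python3 -m handwheel '[[[0,-1,0],[0,0,0],0.3],[[0,-3,0],[0,0,0],0],[[0,-4,0],[0,0,0],0],[[0,-3,0],[0,0,0],0],[[0,-0.5,0],[0,0,0],0]]'
python3 -m handwheel '[[[4,0,0],[0,0,0],0],[[3,0,0],[0,0,0],0],[[0,0,0],[0,0,0],0],[[0,0,0],[0,0,0],0]]'
python3 - <<'E'
from h import *
im,_=obj("wrist",["orange_pack"],1); cv2.imwrite("pics/w6.png",im)
obj("side",["orange_pack"],1)
E
python3 plan.py .605 -.066 .09 -0.1
```

```text
clock: 14.2
tcp_pos: [0.4567, -0.1956, -0.0138]
orientation: [[-0.159, 0.0, 0.987], [-0.987, -0.0, -0.159], [0.0, -1.0, 0.0]]
ft_force: [0.3, -0.7, -0.3]
opening: 0.0649
clock: 14.82
tcp_pos: [0.458, -0.1962, 0.1035]
orientation: [[-0.159, 0.005, 0.987], [-0.987, -0.002, -0.159], [0.001, -1.0, 0.005]]
ft_force: [0.3, -0.8, -0.6]
opening: 0.0925
clock: 15.32
tcp_pos: [0.4452, -0.2632, 0.1004]
orientation: [[-0.158, -0.002, 0.987], [-0.987, 0.002, -0.158], [-0.002, -1.0, -0.002]]
ft_force: [0.7, 0.3, -0.3]
opening: 0.0933
orange_pack 0.91 [282. 138.] z [0.0278 0.0296 0.0308] top mean [ 0.457  -0.1958  0.0296] (array([ 456.6, -197. ]), 36.3, 58.8, np.float64(-0.16))
orange_pack 0.83 [306. 325.] z [0.0098 0.028  0.0304] top mean [ 0.4584 -0.2021  0.0287] (array([ 458. , -199.2]), 34.6, 61.5, np.float64(-0.224))
t 15.53 p [ 0.4459 -0.2632  0.1009] psi -0.1578 tilt [-9.e-04 -1.e+00 -5.e-04] F [ 0.1  0.8 -0.2] open 0.0927 q7 [0.3  0.57]
 turn [ 0.0005 -0.0578 -0.0009] rows 1  shift after turn (cm) [-21.21   1.09  13.87]  shift now [-21.98   1.11  12.62]
```

View pics/w6.png

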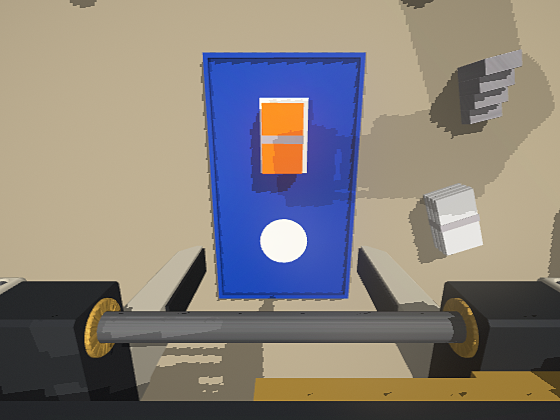

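```bash
python3 - <<'E'
from h import *
import io,contextlib
b=io.StringIO()
with contextlib.redirect_stdout(b): im,W=patches("wrist")
for l in b.getvalue().splitlines():
    if "[28" in l or "[27" in l: print(l)
# tray blue mask
hsv=cv2.cvtColor(im,cv2.COLOR_BGR2HSV); m=(hsv[...,0]>105)&(hsv[...,0]<130)&(hsv[...,1]>150)&(W[...,2]>.003)&(W[...,2]<.014)&(np.arange(420)[:,None]<285)
print("tray",rect(W[m]))
E
python3 plan.py .605 -.066 .09 -0.1
```

```text
white [282. 240.] 1578 mean [ 0.4414 -0.2992] (array([ 441.1, -299.4]), 46.8, 47.9, np.float64(1.411)) zmed 0.0062
tray (array([ 451.2, -238.9]), 139.6, 226.8, np.float64(-0.161))
t 15.57 p [ 0.4458 -0.2635  0.101 ] psi -0.1581 tilt [-6.e-04 -1.e+00 -4.e-04] F [ 0.1 -0.3  0.3] open 0.093 q7 [0.3  0.57]
 turn [ 0.0003 -0.0581 -0.0006] rows 1  shift after turn (cm) [-21.24   1.1   13.86]  shift now [-22.01   1.11  12.61]
```

```bash
python3 -m handwheel '[[[-2.2,0,1.25],[0,0,0],0],[[-4.4,0,2.5],[0,0,0],0],[[-4.4,0,2.5],[0,0,0],0],[[-4.4,0,2.5],[0,0,0],0],[[-4.4,0,2.5],[0,0,0],0]]'
python3 -m handwheel '[[[-2.2,0,1.3],[0,0,0],0],[[0,0,0],[0,0,0],0],[[0,0,0],[0,0,0],0],[[0,0,0],[0,0,0],0],[[0,0,0],[0,0,0],0]]'
python3 - <<'E'
from h import *
im,_=obj("wrist",["lens_cell"],2); cv2.imwrite("pics/w7.png",im)
obj("side",["lens_cell"],1)
E
python3 plan.py .606 -.066 -.0195 -0.158
```

```text
clock: 16.2
tcp_pos: [0.5891, -0.0851, 0.1012]
orientation: [[-0.158, 0.0, 0.987], [-0.987, 0.0, -0.158], [-0.0, -1.0, 0.0]]
ft_force: [0.1, -0.2, 0.4]
opening: 0.0931
clock: 16.82
tcp_pos: [0.6039, -0.0689, 0.1014]
orientation: [[-0.161, -0.0, 0.987], [-0.987, -0.0, -0.161], [0.0, -1.0, -0.0]]
ft_force: [-0.7, 0.2, 0.2]
opening: 0.093
lens_cell 0.93 [286. 206.] z [0.0147 0.0287 0.0299] top mean [ 0.6076 -0.065   0.0288] (array([607.7, -65.2]), 38.3, 38.3, np.float64(-0.212))
lens_cell 0.65 [202. 365.] z [0.0045 0.0058 0.0096] top mean [ 0.4776 -0.2245  0.0076] (array([ 472.1, -155.1]), 159.2, 297.0, np.float64(-0.287))
lens_cell 0.7 [337. 244.] z [0.0052 0.0266 0.0295] top mean [ 0.6071 -0.0681  0.0279] (array([607.7, -67.2]), 36.0, 40.1, np.float64(-0.736))
t 17.02 p [ 0.6044 -0.0678  0.1012] psi -0.1605 tilt [ 0.e+00 -1.e+00 -1.e-04] F [-0.1 -0.3  0.2] open 0.093 q7 [-0.11  0.15]
 turn [ 0.0001 -0.0025  0.    ] rows 1  shift after turn (cm) [-0.21 12.07  0.13]  shift now [-0.21 12.07  0.13]
```

View pics/w7.png

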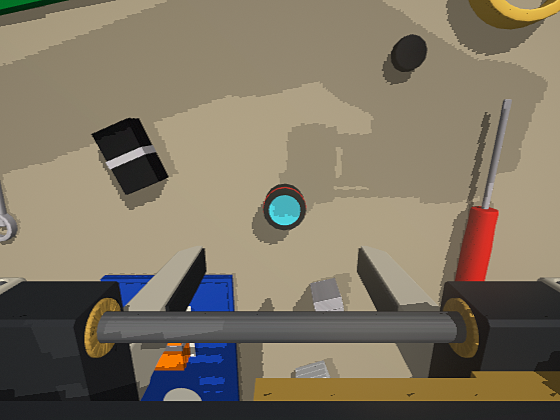

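```bash
python3 -m handwheel '[[[-0.2,4,0.2],[0,0,0],0],[[0,4,0],[0,0,0],0],[[0,2.5,0],[0,0,0],0],[[0,1.0,0],[0,0,0],0],[[0,0.5,0],[0,0,0],0]]'
python3 -m handwheel '[[[0,0,0],[0,0,0],0],[[0,0,0],[0,0,0],0],[[0,0,0],[0,0,0],1],[[0,0,0],[0,0,0],1],[[0,0,0],[0,0,0],1]]'
python3 -m handwheel '[[[0,0,0],[0,0,0],1],[[0,0,0],[0,0,0],1],[[0,0,0],[0,0,0],1],[[0,0,0],[0,0,0],1],[[0,0,0],[0,0,0],1]]'
python3 plan.py .606 -.066 -.0195 -0.158
```

```text
clock: 17.65
tcp_pos: [0.6071, -0.066, -0.0188]
orientation: [[-0.159, 0.0, 0.987], [-0.987, -0.0, -0.159], [0.0, -1.0, 0.001]]
ft_force: [0.1, 0.7, 0.4]
opening: 0.0924
clock: 18.27
tcp_pos: [0.6068, -0.0658, -0.0187]
orientation: [[-0.159, 0.0, 0.987], [-0.987, -0.0, -0.159], [-0.0, -1.0, 0.0]]
ft_force: [-0.3, -0.9, -0.4]
opening: 0.0675
clock: 18.9
tcp_pos: [0.6068, -0.0659, -0.0189]
orientation: [[-0.159, 0.0, 0.987], [-0.987, -0.0, -0.159], [0.0, -1.0, 0.0]]
ft_force: [0.4, 1.3, -0.2]
opening: 0.0393
t 18.9 p [ 0.6068 -0.0659 -0.0189] psi -0.16 tilt [ 1.e-04 -1.e+00  0.e+00] F [ 0.4  1.3 -0.2] open 0.0393 q7 [-0.08  0.2 ]
 turn [-0.     -0.002   0.0001] rows 1  shift after turn (cm) [ 0.03  0.06 -0.08]  shift now [ 0.03  0.06 -0.08]
```

```bash
python3 -m handwheel '[[[0,-0.5,0],[0,0,0],1],[[0,-1.5,0],[0,0,0],1],[[0,-3,0],[0,0,0],1],[[0,-3,0],[0,0,0],1],[[0,-1,0],[0,0,0],1]]'
python3 plan.py .4407 -.2998 .07 -0.158
```

```text
clock: 19.52
tcp_pos: [0.6083, -0.0662, 0.074]
orientation: [[-0.159, 0.005, 0.987], [-0.987, -0.001, -0.159], [-0.0, -1.0, 0.005]]
ft_force: [0.2, 0.5, -0.5]
opening: 0.0393
t 19.52 p [ 0.6083 -0.0662  0.074 ] psi -0.16 tilt [-2.0e-04 -1.0e+00  4.8e-03] F [ 0.2  0.5 -0.5] open 0.0393 q7 [-0.11  0.16]
 turn [-0.0048 -0.002  -0.0002] rows 1  shift after turn (cm) [ 25.7    0.4  -12.88]  shift now [ 25.73   0.34 -12.83]
```

```bash
python3 -m handwheel '[[[2.6,0,-1.3],[0,0,0],1],[[4.6,0,-2.3],[0,0,0],1],[[4.6,0,-2.3],[0,0,0],1],[[4.6,0,-2.3],[0,0,0],1],[[4.6,0,-2.3],[0,0,0],1]]'
python3 -m handwheel '[[[3,0,-1.5],[0,0,0],1],[[1.6,0,-0.8],[0,0,0],1],[[0,0,0],[0,0,0],1],[[0,0,0],[0,0,0],1],[[0,0,0],[0,0,0],1]]'
python3 - <<'E'
from h import *
im,_=obj("wrist",["lens_cell"],1); cv2.imwrite("pics/w8.png",im)
obj("side",["lens_cell"],1)
E
python3 plan.py .4407 -.2998 -.013 -0.158
```

```text
clock: 20.15
tcp_pos: [0.4684, -0.2574, 0.071]
orientation: [[-0.159, -0.0, 0.987], [-0.987, 0.0, -0.159], [-0.0, -1.0, -0.001]]
ft_force: [-0.6, 0.0, -0.6]
opening: 0.0395
clock: 20.78
tcp_pos: [0.4409, -0.2964, 0.071]
orientation: [[-0.156, 0.0, 0.988], [-0.988, 0.001, -0.156], [-0.001, -1.0, 0.0]]
ft_force: [-0.3, -0.7, -0.5]
opening: 0.0395
lens_cell 0.67 [284. 268.] z [0.1    0.1186 0.1197] top mean [ 0.4413 -0.295   0.1187] (array([ 441.1, -296.1]), 38.7, 39.5, np.float64(0.393))
lens_cell 0.71 [335. 346.] z [0.0922 0.1166 0.1195] top mean [ 0.4419 -0.3031  0.1189] (array([ 431.4, -307.1]), 29.9, 65.3, np.float64(-1.2))
t 20.98 p [ 0.4401 -0.2975  0.0711] psi -0.1586 tilt [-2.e-04 -1.e+00  0.e+00] F [-0.  -0.  -1.9] open 0.0394 q7 [0.38 0.63]
 turn [-0.     -0.0006 -0.0002] rows 1  shift after turn (cm) [0.22 8.41 0.09]  shift now [0.22 8.41 0.09]
```

View pics/w8.png

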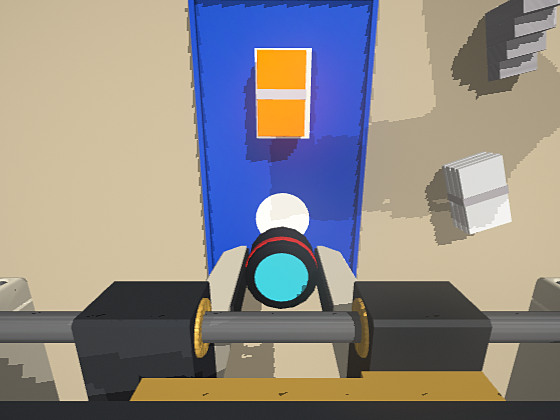

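```bash
python3 -m handwheel '[[[0.25,2.5,0.1],[0,0,0],1],[[0,3,0],[0,0,0],1],[[0,1.5,0],[0,0,0],1],[[0,0.8,0],[0,0,0],1],[[0,0.3,0],[0,0,0],1]]'
python3 -m handwheel '[[[0,0.2,0],[0,0,0],1],[[0,0,0],[0,0,0],1],[[0,0,0],[0,0,0],1]]'
python3 plan.py .441 -.3003 -.013 -0.158
```

```text
clock: 21.6
tcp_pos: [0.4405, -0.301, -0.0098]
orientation: [[-0.159, 0.0, 0.987], [-0.987, -0.0, -0.159], [0.0, -1.0, 0.0]]
ft_force: [-0.3, 0.8, -1.0]
opening: 0.0398
clock: 21.98
tcp_pos: [0.4405, -0.301, -0.0114]
orientation: [[-0.159, 0.001, 0.987], [-0.987, -0.0, -0.159], [0.0, -1.0, 0.001]]
ft_force: [-0.3, -0.3, -0.9]
opening: 0.0394
t 21.98 p [ 0.4405 -0.301  -0.0114] psi -0.1599 tilt [ 4.e-04 -1.e+00  7.e-04] F [-0.3 -0.3 -0.9] open 0.0394 q7 [0.43 0.68]
 turn [-0.0007 -0.0019  0.0004] rows 1  shift after turn (cm) [-0.07  0.16  0.04]  shift now [-0.07  0.16  0.04]
```

```bash
python3 -m handwheel '[[[-0.07,0.15,0.04],[0,0,0],1],[[0,0,0],[0,0,0],1],[[0,0,0],[0,0,0],0.3],[[0,0,0],[0,0,0],0.3],[[0,0,0],[0,0,0],0.3]]'
python3 -m handwheel '[[[0,0,0],[0,0,0],0.3],[[0,-1,0],[0,0,0],0.3],[[0,-3,0],[0,0,0],0.2],[[0,-4,0],[0,0,0],0],[[0,-3,0],[0,0,0],0]]'
python3 plan.py .605 -.20 .09 -0.05
```

```text
clock: 22.6
tcp_pos: [0.4407, -0.3003, -0.0133]
orientation: [[-0.159, 0.0, 0.987], [-0.987, -0.0, -0.159], [0.0, -1.0, 0.0]]
ft_force: [-0.0, -0.0, -0.3]
opening: 0.0633
clock: 23.22
tcp_pos: [0.4411, -0.3005, 0.0989]
orientation: [[-0.159, 0.002, 0.987], [-0.987, -0.001, -0.159], [0.001, -1.0, 0.002]]
ft_force: [1.0, 0.2, 0.0]
opening: 0.0897
t 23.23 p [ 0.4411 -0.3005  0.0989] psi -0.1601 tilt [ 9.0e-04 -1.0e+00  1.7e-03] F [1.  0.2 0. ] open 0.0897 q7 [0.37 0.62]
 turn [-0.0017 -0.1101  0.0009] rows 1  shift after turn (cm) [-10.86   0.89  15.87]  shift now [-12.54   0.91  14.58]
```

```bash
python3 -m handwheel '[[[2,0,0],[0,0,0],0],[[0,0,0],[0,0,0],0],[[0,0,0],[0,0,0],0],[[0,0,0],[0,0,0],0]]'
python3 - <<'E'
from h import *
im,_=obj("wrist",["orange_pack","lens_cell","silver_pack"],1); cv2.imwrite("pics/w9.png",im)
im,_=obj("top",["lens_cell","orange_pack"],1)
cv2.imwrite("pics/w9c.png",cv2.resize(im[180:290,320:470],None,fx=4,fy=4))
E
python3 plan.py .605 -.20 .09 -0.05
```

```text
clock: 23.72
tcp_pos: [0.4371, -0.319, 0.0956]
orientation: [[-0.159, -0.002, 0.987], [-0.987, 0.002, -0.159], [-0.001, -1.0, -0.002]]
ft_force: [0.5, 0.7, -0.3]
opening: 0.0931
orange_pack 0.95 [280.  66.] z [0.0275 0.0295 0.0308] top mean [ 0.457  -0.1959  0.0296] (array([ 456.8, -197. ]), 36.5, 59.2, np.float64(-0.165))
lens_cell 0.81 [285. 195.] z [0.0272 0.0337 0.0349] top mean [ 0.4412 -0.2994  0.0338] (array([ 441.2, -299.7]), 38.2, 39.1, np.float64(0.638))
silver_pack 0.97 [462. 162.] z [0.0047 0.0245 0.0259] top mean [ 0.6099 -0.299   0.0248] (array([ 610.5, -300.4]), 37.6, 59.9, np.float64(0.185))
lens_cell 0.8 [421. 237.] z [0.0122 0.0332 0.0365] top mean [ 0.4392 -0.2997  0.0345] (array([ 439.2, -300.1]), 36.9, 37.4, np.float64(-1.211))
orange_pack 0.63 [376. 228.] z [0.0204 0.0291 0.0329] top mean [ 0.4547 -0.196   0.0308] (array([ 454.3, -196.6]), 35.1, 59.0, np.float64(-0.176))
t 24.07 p [ 0.4376 -0.3198  0.0966] psi -0.1597 tilt [-0.e+00 -1.e+00 -2.e-04] F [-0.2  0.3 -0.6] open 0.0932 q7 [0.41 0.65]
 turn [ 2.000e-04 -1.097e-01 -1.000e-04] rows 1  shift after turn (cm) [-12.8    0.66  16.12]  shift now [-14.49   0.66  14.62]
```

View pics/w9.png

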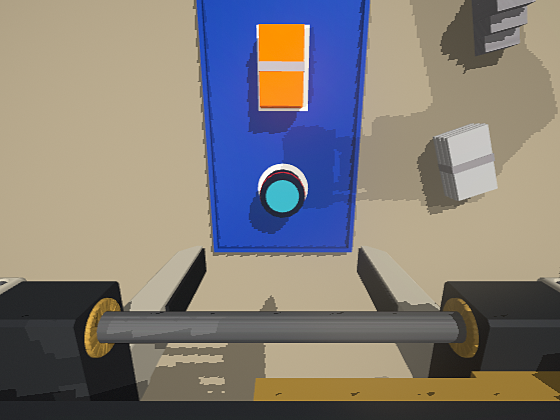

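View pics/w9c.png

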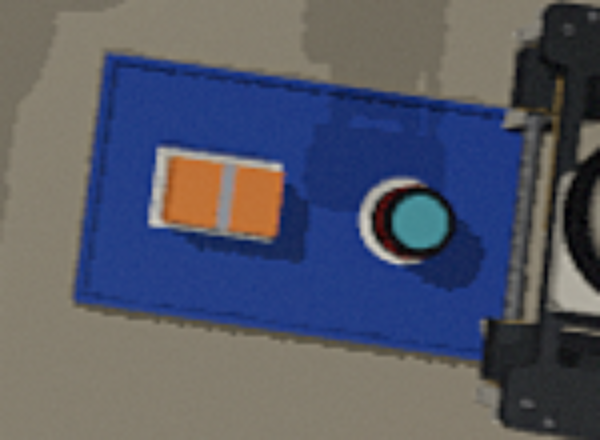

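```bash
python3 -m handwheel '[[[0,0,0],[0,-0.175,0],0],[[0,0,0],[0,-0.175,0],0]]'
python3 plan.py .609 -.30 .09 0.19
```

```text
clock: 24.32
tcp_pos: [0.4376, -0.3198, 0.0967]
orientation: [[0.195, -0.0, 0.981], [-0.981, -0.0, 0.195], [0.0, -1.0, -0.0]]
ft_force: [-0.3, 0.2, -0.3]
opening: 0.0928
t 24.32 p [ 0.4376 -0.3198  0.0967] psi 0.196 tilt [ 2.e-04 -1.e+00 -2.e-04] F [-0.3  0.2 -0.3] open 0.0928 q7 [0.48 0.92]
 turn [0.0002 0.006  0.0002] rows 1  shift after turn (cm) [ 1.29  0.67 17.21]  shift now [ 1.39  0.67 17.2 ]
```

```bash
python3 -m handwheel '[[[0.2,0,2.5],[0,0,0],0],[[0.4,0,4.5],[0,0,0],0],[[0.3,0,4.5],[0,0,0],0],[[0.3,0,3.7],[0,0,0],0],[[0.2,0,2],[0,0,0],0]]'
python3 -m handwheel '[[[0,0,0],[0,0,0],0],[[0,0,0],[0,0,0],0],[[0,0,0],[0,0,0],0],[[0,0,0],[0,0,0],0]]'
python3 - <<'E'
from h import *
im,_=obj("wrist",["silver_pack"],2); cv2.imwrite("pics/w10.png",im)
obj("side",["silver_pack"],1)
E
python3 plan.py .609 -.30 -.0195 0.19
```

```text
clock: 24.95
tcp_pos: [0.6114, -0.2997, 0.0963]
orientation: [[0.191, 0.001, 0.982], [-0.982, 0.001, 0.191], [-0.0, -1.0, 0.001]]
ft_force: [-0.7, -1.0, -0.1]
opening: 0.0931
clock: 25.45
tcp_pos: [0.6083, -0.3017, 0.0969]
orientation: [[0.188, -0.0, 0.982], [-0.982, -0.0, 0.188], [0.0, -1.0, -0.0]]
ft_force: [0.7, -0.4, -0.7]
opening: 0.0925
silver_pack 0.8 [280. 207.] z [0.0205 0.0246 0.0259] top mean [ 0.6101 -0.2986  0.0247] (array([ 610.3, -299.8]), 34.5, 59.1, np.float64(0.182))
silver_pack 0.62 [417. 335.] z [0.003  0.0229 0.0257] top mean [ 0.6106 -0.3015  0.0239] (array([ 611.4, -301.2]), 37.6, 60.6, np.float64(0.142))
t 25.65 p [ 0.6089 -0.3013  0.0968] psi 0.1899 tilt [ 1.e-04 -1.e+00  0.e+00] F [-0.1 -0.1 -0.9] open 0.0927 q7 [0.33 0.74]
 turn [-0.     -0.0001  0.0001] rows 1  shift after turn (cm) [-0.12 11.63  0.03]  shift now [-0.12 11.63  0.03]
```

View pics/w10.png

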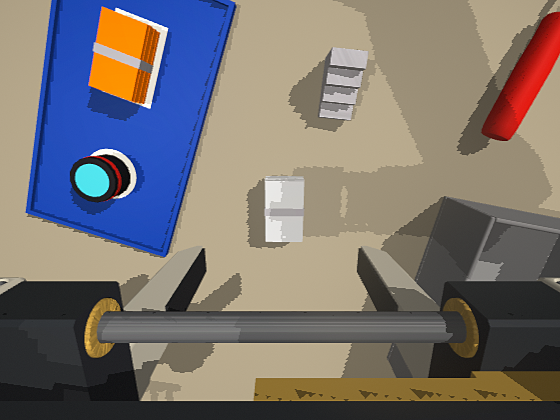

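```bash
python3 -m handwheel '[[[-0.1,4,0.05],[0,0,0],0],[[0,4,0],[0,0,0],0],[[0,2.2,0],[0,0,0],0],[[0,1.0,0],[0,0,0],0],[[0,0.4,0],[0,0,0],0]]'
python3 -m handwheel '[[[0,0,0],[0,0,0],0],[[0,0,0],[0,0,0],0],[[0,0,0],[0,0,0],1],[[0,0,0],[0,0,0],1],[[0,0,0],[0,0,0],1]]'
python3 -m handwheel '[[[0,0,0],[0,0,0],1],[[0,0,0],[0,0,0],1],[[0,0,0],[0,0,0],1],[[0,0,0],[0,0,0],1],[[0,0,0],[0,0,0],1]]'
python3 plan.py .609 -.300 -.0195 0.19
```

```text
clock: 26.28
tcp_pos: [0.6096, -0.3003, -0.0194]
orientation: [[0.189, 0.0, 0.982], [-0.982, -0.0, 0.189], [0.0, -1.0, 0.0]]
ft_force: [0.0, 0.2, 0.5]
opening: 0.0932
clock: 26.9
tcp_pos: [0.6095, -0.3001, -0.0192]
orientation: [[0.189, 0.0, 0.982], [-0.982, -0.0, 0.189], [0.0, -1.0, 0.0]]
ft_force: [-0.7, 0.1, 0.0]
opening: 0.0676
clock: 27.52
tcp_pos: [0.6095, -0.3001, -0.0194]
orientation: [[0.189, 0.0, 0.982], [-0.982, -0.0, 0.189], [0.0, -1.0, 0.0]]
ft_force: [0.2, -0.3, -0.2]
opening: 0.036
t 27.52 p [ 0.6095 -0.3001 -0.0194] psi 0.1901 tilt [ 1.e-04 -1.e+00  1.e-04] F [ 0.2 -0.3 -0.2] open 0.036 q7 [0.34 0.76]
 turn [-0.0001  0.0001  0.0001] rows 1  shift after turn (cm) [-0.02  0.01 -0.05]  shift now [-0.02  0.01 -0.05]
```

```bash
python3 -m handwheel '[[[0,-0.5,0],[0,0,0],1],[[0,-1.5,0],[0,0,0],1],[[0,-3,0],[0,0,0],1],[[0,-3.5,0],[0,0.085,0],1],[[0,-2,0],[0,0.085,0],1]]'
python3 plan.py .4355 .255 .09 0.02
```

```text
clock: 28.15
tcp_pos: [0.6105, -0.3009, 0.0891]
orientation: [[0.017, 0.004, 1.0], [-1.0, -0.002, 0.017], [0.002, -1.0, 0.004]]
ft_force: [0.3, -0.3, -0.6]
opening: 0.0358
t 28.15 p [ 0.6105 -0.3009  0.0891] psi 0.0171 tilt [ 0.0019 -1.      0.0038] F [ 0.3 -0.3 -0.6] open 0.0358 q7 [0.3  0.61]
 turn [-0.0038 -0.0029  0.0019] rows 1  shift after turn (cm) [-55.93  -0.09 -16.39]  shift now [-55.88  -0.25 -16.55]
```

```bash
python3 -m handwheel '[[[-2.2,0,-0.65],[0,0,0],1],[[-5,0,-1.47],[0,0,0],1],[[-5,0,-1.47],[0,0,0],1],[[-5,0,-1.47],[0,0,0],1],[[-5,0,-1.47],[0,0,0],1]]'
python3 -m handwheel '[[[-5,0,-1.47],[0,0,0],1],[[-5,0,-1.47],[0,0,0],1],[[-5,0,-1.47],[0,0,0],1],[[-5,0,-1.47],[0,0,0],1],[[-5,0,-1.47],[0,0,0],1]]'
python3 -m handwheel '[[[-5,0,-1.47],[0,0,0],1],[[-2.6,0,-0.7],[0,0,0],1],[[-1.2,0,-0.35],[0,0,0],1],[[0,0,0],[0,0,0],1],[[0,0,0],[0,0,0],1]]'
python3 -m handwheel '[[[0,0,0],[0,0,0],1],[[0,0,0],[0,0,0],1],[[0,0,0],[0,0,0],1]]'
python3 - <<'E'
from h import *
import io,contextlib
for c in ("wrist","top"):
  b=io.StringIO()
  with contextlib.redirect_stdout(b): im,W=patches(c,"w11" if c=="wrist" else None)
  print(c,*[l for l in b.getvalue().splitlines() if "zmed 0.005" in l or "zmed 0.006" in l],sep="\n")
obj("wrist",["silver_pack"],1)
E
python3 plan.py .4345 .332 -.0135 0.02
```

```text
clock: 28.78
tcp_pos: [0.5397, -0.0779, 0.087]
orientation: [[0.02, 0.002, 1.0], [-1.0, 0.0, 0.02], [-0.0, -1.0, 0.002]]
ft_force: [1.1, 0.8, -2.1]
opening: 0.0358
clock: 29.4
tcp_pos: [0.4613, 0.1709, 0.087]
orientation: [[0.02, 0.002, 1.0], [-1.0, 0.001, 0.02], [-0.001, -1.0, 0.002]]
ft_force: [0.0, 0.7, -1.3]
opening: 0.036
clock: 30.02
tcp_pos: [0.435, 0.2546, 0.086]
orientation: [[0.017, 0.001, 1.0], [-1.0, -0.001, 0.017], [0.001, -1.0, 0.001]]
ft_force: [0.0, -0.2, -1.3]
opening: 0.0357
clock: 30.4
tcp_pos: [0.4344, 0.2561, 0.0856]
orientation: [[0.019, -0.0, 1.0], [-1.0, -0.0, 0.019], [0.0, -1.0, -0.0]]
ft_force: [-0.2, 0.3, -1.4]
opening: 0.0357
wrist
white [284. 125.] 4038 mean [0.4357 0.3346] (array([435.7, 333. ]), 44.5, 67.6, np.float64(0.018)) zmed 0.0059
white [284. 201.] 815 mean [0.4371 0.2665] (array([436.8, 268. ]), 21.4, 41.9, np.float64(-1.553)) zmed 0.006
top
yellow [204. 240.] 401 mean [0.4373 0.1816] (array([437.4, 181.4]), 33.6, 56.7, np.float64(-0.016)) zmed 0.0055
silver_pack 0.87 [275. 259.] z [0.1173 0.1297 0.1308] top mean [0.4343 0.2614 0.1298] (array([434. , 259.5]), 35.4, 53.7, np.float64(0.025))
t 30.6 p [0.4342 0.2565 0.0856] psi 0.0201 tilt [ 1.e-04 -1.e+00 -1.e-04] F [ 0.5 -0.5 -1.7] open 0.0358 q7 [-0.78 -0.3 ]
 turn [0.0001 0.0001 0.0001] rows 1  shift after turn (cm) [-7.55  9.91  0.18]  shift now [-7.55  9.91  0.18]
```

View pics/w11.png

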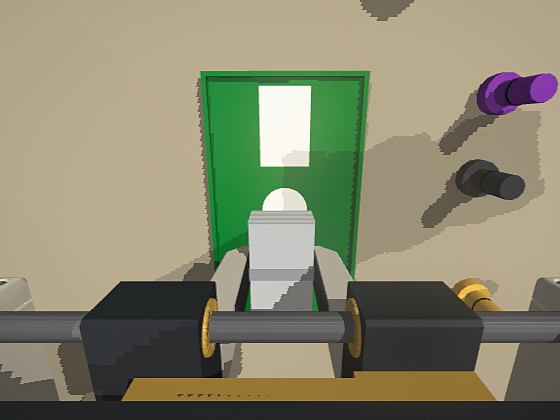

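```bash
python3 -m handwheel '[[[-2,0,0.1],[0,0,0],1],[[-3.5,0,0.2],[0,0,0],1],[[-2.15,2,0],[0,0,0],1],[[0,3.5,0],[0,0,0],1],[[0,2.5,0],[0,0,0],1]]'
python3 -m handwheel '[[[0,1.2,0],[0,0,0],1],[[0,0.2,0],[0,0,0],1],[[0,0,0],[0,0,0],1],[[0,0,0],[0,0,0],1],[[0,0,0],[0,0,0],1]]'
python3 plan.py .4357 .3329 -.0135 0.019
```

```text
clock: 31.22
tcp_pos: [0.4347, 0.3354, 0.0041]
orientation: [[0.023, -0.001, 1.0], [-1.0, 0.001, 0.023], [-0.001, -1.0, -0.001]]
ft_force: [0.4, -0.6, -1.1]
opening: 0.0356
clock: 31.85
tcp_pos: [0.4361, 0.3333, -0.0077]
orientation: [[0.02, 0.001, 1.0], [-1.0, 0.001, 0.02], [-0.001, -1.0, 0.001]]
ft_force: [-0.3, 1.0, -1.8]
opening: 0.036
t 31.85 p [ 0.4361  0.3333 -0.0077] psi 0.02 tilt [-9.e-04 -1.e+00  1.e-03] F [-0.3  1.  -1.8] open 0.036 q7 [-0.84 -0.36]
 turn [-0.001   0.001  -0.0009] rows 1  shift after turn (cm) [ 0.04  0.58 -0.04]  shift now [ 0.04  0.58 -0.04]
```

```bash
python3 -m handwheel '[[[0.04,0.3,0],[0,0,0],1],[[0,0.2,0],[0,0,0],1],[[0,0.05,0],[0,0,0],1],[[0,0,0],[0,0,0],1]]'
python3 plan.py .4357 .3329 -.0137 0.019
python3 -m handwheel '[[[0,0,0],[0,0,0],0.3],[[0,0,0],[0,0,0],0.3],[[0,0,0],[0,0,0],0.3],[[0,0,0],[0,0,0],0.3],[[0,-1,0],[0,0,0],0.3]]'
python3 -m handwheel '[[[0,-3,0],[0,0,0],0.3],[[0,-4,0],[0,0,0],0],[[0,-2,0],[0,0,0],0],[[5,0,0],[0,0,0],0],[[3,0,0],[0,0,0],0]]'
python3 -m handwheel '[[[0,0,0],[0,0,0],0],[[0,0,0],[0,0,0],0],[[0,0,0],[0,0,0],0],[[0,0,0],[0,0,0],0]]'
python3 - <<'E'
from h import *
import io,contextlib
b=io.StringIO()
with contextlib.redirect_stdout(b): im,W=patches("wrist","w12")
print(*[l for l in b.getvalue().splitlines() if "zmed 0.005" in l or "zmed 0.006" in l],sep="\n")
obj("wrist",["silver_pack","brass_gauge"],1)
E
python3 plan.py .631 .169 .09 0.1
```

```text
clock: 32.35
tcp_pos: [0.4356, 0.3326, -0.014]
orientation: [[0.02, -0.0, 1.0], [-1.0, -0.0, 0.02], [0.0, -1.0, -0.0]]
ft_force: [0.6, 0.9, -1.4]
opening: 0.0363
t 32.35 p [ 0.4356  0.3326 -0.014 ] psi 0.0201 tilt [ 2.e-04 -1.e+00 -2.e-04] F [ 0.6  0.9 -1.4] open 0.0363 q7 [-0.84 -0.36]
 turn [0.0002 0.0011 0.0002] rows 1  shift after turn (cm) [-0.03 -0.03  0.01]  shift now [-0.03 -0.03  0.01]
clock: 32.98
tcp_pos: [0.4351, 0.3322, -0.004]
orientation: [[0.02, -0.001, 1.0], [-1.0, -0.001, 0.02], [0.001, -1.0, -0.001]]
ft_force: [0.5, 0.7, -0.3]
opening: 0.0649
clock: 33.6
tcp_pos: [0.4376, 0.2506, 0.0873]
orientation: [[0.019, 0.001, 1.0], [-1.0, -0.0, 0.019], [0.0, -1.0, 0.001]]
ft_force: [-0.3, 0.3, -0.4]
opening: 0.0923
clock: 34.1
tcp_pos: [0.4371, 0.2538, 0.086]
orientation: [[0.022, -0.0, 1.0], [-1.0, 0.0, 0.022], [-0.0, -1.0, -0.0]]
ft_force: [-0.2, -0.4, -0.1]
opening: 0.0926
white [280. 117.] 686 mean [0.4344 0.338 ] (array([435.8, 332.7]), 44.5, 67.4, np.float64(0.019)) zmed 0.0059
white [281. 206.] 1482 mean [0.4373 0.2581] (array([437.4, 258. ]), 41.1, 41.4, np.float64(0.02)) zmed 0.006
yellow [281. 277.] 1804 mean [0.4388 0.1833] (array([438.7, 182.4]), 36.5, 57.2, np.float64(0.022)) zmed 0.0061
silver_pack 0.73 [282. 124.] z [0.0283 0.0296 0.0308] top mean [0.436  0.3335 0.0296] (array([435.9, 332.4]), 36.1, 58.9, np.float64(-0.017))
brass_gauge 0.4 [466. 278.] z [0.0012 0.0047 0.0097] top mean [0.6293 0.1854 0.0081] (array([630. , 185.4]), 2.4, 14.2, np.float64(-1.482))
t 34.3 p [0.4372 0.2529 0.086 ] psi 0.0206 tilt [ 1.e-04 -1.e+00 -2.e-04] F [ 0.   0.5 -0.3] open 0.0926 q7 [-0.77 -0.29]
 turn [ 0.0002 -0.0794  0.0001] rows 1  shift after turn (cm) [10.29 -0.4  18.45]  shift now [ 8.79 -0.4  19.2 ]
```

View pics/w12.png

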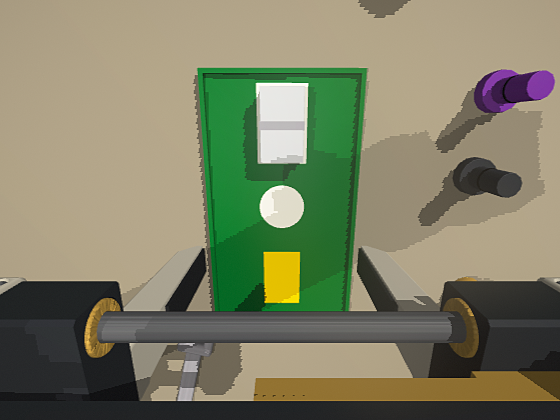

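```bash
python3 -m handwheel '[[[1.2,0,2.5],[0,0,0],0],[[2,-0.4,4.4],[0,0,0],0],[[2,0,4.4],[0,0,0],0],[[2,0,4.4],[0,0,0],0],[[1.6,0,3.5],[0,0,0],0]]'
python3 -m handwheel '[[[0,0,0],[0,0,0],0],[[0,0,0],[0,0,0],0],[[0,0,0],[0,0,0],0],[[0,0,0],[0,0,0],0],[[0,0,0],[0,0,0],0]]'
python3 - <<'E'
from h import *
im,_=obj("wrist",["brass_gauge"],3); cv2.imwrite("pics/w13.png",im)
obj("side",["brass_gauge"],2)
E
python3 plan.py .631 .169 -.008 0.02
```

```text
clock: 34.92
tcp_pos: [0.6328, 0.1672, 0.09]
orientation: [[0.019, 0.0, 1.0], [-1.0, -0.001, 0.019], [0.001, -1.0, 0.0]]
ft_force: [-0.0, 0.8, -0.3]
opening: 0.0927
clock: 35.55
tcp_pos: [0.6306, 0.1691, 0.0904]
orientation: [[0.021, -0.0, 1.0], [-1.0, 0.0, 0.021], [-0.0, -1.0, -0.0]]
ft_force: [0.2, 0.2, 0.2]
opening: 0.0926
brass_gauge 0.96 [282. 210.] z [0.0107 0.0286 0.0513] top mean [0.6316 0.1701 0.0505] (array([631.6, 169.9]), 18.7, 19.3, np.float64(0.648))
brass_gauge 0.77 [288. 176.] z [0.0025 0.0201 0.0497] top mean [0.6308 0.1669 0.0491] (array([631.4, 169.1]), 17.4, 20.0, np.float64(-0.507))
t 35.75 p [0.6309 0.1686 0.0902] psi 0.0202 tilt [ 0. -1. -0.] F [ 0.3 -0.5  0.2] open 0.0929 q7 [-0.46 -0.07]
 turn [0.     0.0002 0.    ] rows 1  shift after turn (cm) [-0.04  9.82  0.01]  shift now [-0.04  9.82  0.01]
```

View pics/w13.png

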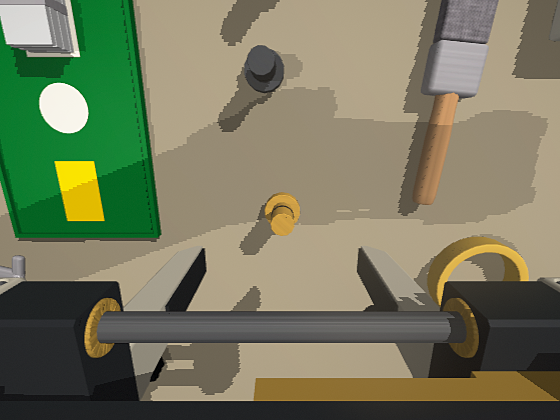

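```bash
python3 -m handwheel '[[[-0.1,3.5,0.05],[0,0,0],0],[[0,3.5,0],[0,0,0],0],[[0,2,0],[0,0,0],0],[[0,0.7,0],[0,0,0],0],[[0,0,0],[0,0,0],0]]'
python3 -m handwheel '[[[0,0,0],[0,0,0],0],[[0,0,0],[0,0,0],1],[[0,0,0],[0,0,0],1],[[0,0,0],[0,0,0],1],[[0,0,0],[0,0,0],1]]'
python3 -m handwheel '[[[0,0,0],[0,0,0],1],[[0,0,0],[0,0,0],1],[[0,0,0],[0,0,0],1],[[0,0,0],[0,0,0],1],[[0,0,0],[0,0,0],1]]'
python3 -m handwheel '[[[0,0,0],[0,0,0],1],[[0,0,0],[0,0,0],1],[[0,0,0],[0,0,0],1]]'
python3 plan.py .6312 .1695 -.007 0.02
```

```text
clock: 36.38
tcp_pos: [0.632, 0.1695, -0.0066]
orientation: [[0.02, 0.001, 1.0], [-1.0, -0.0, 0.02], [0.0, -1.0, 0.001]]
ft_force: [0.0, -0.0, -0.2]
opening: 0.0928
clock: 37.0
tcp_pos: [0.6315, 0.1695, -0.0068]
orientation: [[0.02, 0.0, 1.0], [-1.0, -0.0, 0.02], [0.0, -1.0, 0.0]]
ft_force: [0.3, 0.6, -0.6]
opening: 0.0577
clock: 37.62
tcp_pos: [0.6314, 0.1695, -0.0069]
orientation: [[0.02, -0.0, 1.0], [-1.0, -0.0, 0.02], [0.0, -1.0, -0.0]]
ft_force: [-0.1, -0.1, -0.7]
opening: 0.0195
clock: 38.0
tcp_pos: [0.6314, 0.1695, -0.0069]
orientation: [[0.02, -0.0, 1.0], [-1.0, -0.0, 0.02], [0.0, -1.0, -0.0]]
ft_force: [-1.0, -0.5, -0.4]
opening: 0.0198
t 38.0 p [ 0.6314  0.1695 -0.0069] psi 0.02 tilt [ 0.e+00 -1.e+00 -2.e-04] F [-1.  -0.5 -0.4] open 0.0198 q7 [-0.44 -0.04]
 turn [0.0002 0.     0.    ] rows 1  shift after turn (cm) [ 0.    0.01 -0.02]  shift now [ 0.    0.01 -0.02]
```

```bash
python3 -m handwheel '[[[0,-0.5,0],[0,0,0],1],[[0,-1.5,0],[0,0,0],1],[[0,-3,0],[0,0,0],1],[[0,-3,0],[0,0,0],1],[[0,-1.5,0],[0,0,0],1]]'
python3 plan.py .4374 .258 .08 0.02
python3 -m handwheel '[[[-1,0,-2.5],[0,0,0],1],[[-2,0,-4.5],[0,0,0],1],[[-2,0,-4.5],[0,0,0],1],[[-2,0,-4.3],[0,0,0],1],[[-1.2,0,-2.5],[0,0,0],1]]'
python3 -m handwheel '[[[0,0,0],[0,0,0],1],[[0,0,0],[0,0,0],1],[[0,0,0],[0,0,0],1],[[0,0,0],[0,0,0],1],[[0,0,0],[0,0,0],1]]'
python3 - <<'E'
from h import *
im,_=obj("wrist",["brass_gauge"],1); cv2.imwrite("pics/w14.png",im)
E
python3 plan.py .4374 .258 -.0005 0.02
```

```text
clock: 38.62
tcp_pos: [0.6328, 0.1696, 0.091]
orientation: [[0.02, 0.004, 1.0], [-1.0, 0.001, 0.02], [-0.001, -1.0, 0.004]]
ft_force: [0.3, 0.5, -1.0]
opening: 0.0195
t 38.62 p [0.6328 0.1696 0.091 ] psi 0.0199 tilt [-9.e-04 -1.e+00  4.e-03] F [ 0.3  0.5 -1. ] open 0.0195 q7 [-0.46 -0.07]
 turn [-0.004  -0.0001 -0.0009] rows 1  shift after turn (cm) [ -9.22   1.1  -19.36]  shift now [ -9.22   1.03 -19.37]
clock: 39.25
tcp_pos: [0.4439, 0.2491, 0.0882]
orientation: [[0.023, -0.002, 1.0], [-1.0, 0.0, 0.023], [-0.0, -1.0, -0.002]]
ft_force: [0.6, -0.6, -0.6]
opening: 0.0196
clock: 39.88
tcp_pos: [0.4473, 0.2474, 0.088]
orientation: [[0.019, 0.0, 1.0], [-1.0, -0.0, 0.019], [0.0, -1.0, 0.0]]
ft_force: [0.4, 0.1, -0.8]
opening: 0.0193
brass_gauge 0.62 [280. 262.] z [0.1032 0.1347 0.1463] top mean [0.4475 0.2485 0.1455] (array([447.6, 247.5]), 18.5, 20.5, np.float64(0.006))
t 39.98 p [0.4471 0.2476 0.0881] psi 0.0195 tilt [ 2.e-04 -1.e+00 -1.e-04] F [ 0.3 -0.1 -1.5] open 0.0196 q7 [-0.75 -0.27]
 turn [ 0.0001 -0.0005  0.0002] rows 1  shift after turn (cm) [-1.06  8.86 -0.95]  shift now [-1.06  8.86 -0.95]
```

View pics/w14.png

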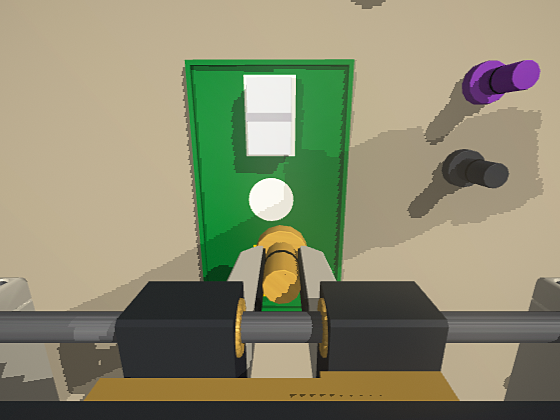

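```bash
python3 -m handwheel '[[[-0.6,2,-0.5],[0,0,0],1],[[-0.45,3,-0.45],[0,0,0],1],[[0,2.2,0],[0,0,0],1],[[0,0.8,0],[0,0,0],1],[[0,0.3,0],[0,0,0],1]]'
python3 -m handwheel '[[[0,0.2,0],[0,0,0],1],[[0,0,0],[0,0,0],1],[[0,0,0],[0,0,0],1],[[0,0,0],[0,0,0],1]]'
python3 plan.py .4374 .258 -.0009 0.02
```

```text
clock: 40.6
tcp_pos: [0.4375, 0.2581, 0.0051]
orientation: [[0.02, 0.0, 1.0], [-1.0, -0.0, 0.02], [0.0, -1.0, 0.0]]
ft_force: [-0.0, 0.1, -1.5]
opening: 0.0194
clock: 41.1
tcp_pos: [0.4373, 0.2583, 0.0034]
orientation: [[0.02, 0.0, 1.0], [-1.0, 0.0, 0.02], [-0.0, -1.0, 0.0]]
ft_force: [0.2, -0.7, -0.9]
opening: 0.0201
t 41.1 p [0.4373 0.2583 0.0034] psi 0.0201 tilt [-3.e-04 -1.e+00  5.e-04] F [ 0.2 -0.7 -0.9] open 0.0201 q7 [-0.73 -0.24]
 turn [-0.0005  0.0001 -0.0003] rows 1  shift after turn (cm) [0.03 0.43 0.01]  shift now [0.03 0.43 0.01]
```

```bash
python3 -m handwheel '[[[0,0.25,0],[0,0,0],1],[[0,0.15,0],[0,0,0],1],[[0,0.03,0],[0,0,0],1],[[0,0,0],[0,0,0],1]]'
python3 -m handwheel '[[[0,0,0],[0,0,0],0.35],[[0,0,0],[0,0,0],0.35],[[0,0,0],[0,0,0],0.35],[[0,0,0],[0,0,0],0.35],[[0,0,0],[0,0,0],0.35]]'
python3 plan.py .4374 .258 -.0009 0.02
python3 -m handwheel '[[[0,-1,0],[0,0,0],0.35],[[0,-3,0],[0,0,0],0.3],[[0,-4,0],[0,0,0],0],[[0,-2,0],[0,0,0],0],[[2,0,0],[0,0,0],0]]'
python3 -m handwheel '[[[4,0,0],[0,0,0],0],[[2,0,0],[0,0,0],0],[[0,0,0],[0,0,0],0],[[0,0,0],[0,0,0],0],[[0,0,0],[0,0,0],0]]'
python3 - <<'E'
from h import *
import io,contextlib
b=io.StringIO()
with contextlib.redirect_stdout(b): im,W=patches("wrist","w15")
print(*[l for l in b.getvalue().splitlines() if "zmed 0.005" in l or "zmed 0.006" in l],sep="\n")
obj("wrist",["brass_gauge"],1)
obj("top",["step_block"],1)
E
python3 plan.py .634 -.18 .11 0.08
```

```text
clock: 41.6
tcp_pos: [0.4372, 0.2581, -0.0012]
orientation: [[0.02, -0.0, 1.0], [-1.0, -0.0, 0.02], [0.0, -1.0, -0.0]]
ft_force: [-0.3, 0.7, -1.3]
opening: 0.0194
clock: 42.22
tcp_pos: [0.4372, 0.2581, -0.0011]
orientation: [[0.02, -0.0, 1.0], [-1.0, -0.0, 0.02], [0.0, -1.0, -0.0]]
ft_force: [-0.2, 0.6, -0.0]
opening: 0.0597
t 42.23 p [ 0.4372  0.2581 -0.0011] psi 0.02 tilt [ 0. -1. -0.] F [-0.2  0.6 -0. ] open 0.0597 q7 [-0.72 -0.23]
 turn [0. 0. 0.] rows 1  shift after turn (cm) [ 0.02 -0.02  0.02]  shift now [ 0.02 -0.02  0.02]
clock: 42.85
tcp_pos: [0.4386, 0.2396, 0.1006]
orientation: [[0.024, 0.004, 1.0], [-1.0, 0.003, 0.024], [-0.003, -1.0, 0.004]]
ft_force: [0.7, -0.4, -1.8]
opening: 0.0901
clock: 43.48
tcp_pos: [0.4385, 0.1792, 0.0985]
orientation: [[0.022, -0.001, 1.0], [-1.0, 0.0, 0.022], [-0.0, -1.0, -0.001]]
ft_force: [0.3, -0.1, -0.3]
opening: 0.0929
white [281.  49.] 693 mean [0.4357 0.3205] (array([436. , 328.1]), 44.5, 57.6, np.float64(0.021)) zmed 0.0059
white [282. 123.] 525 mean [0.4373 0.2596] (array([437.3, 258.4]), 40.6, 41.6, np.float64(-1.55)) zmed 0.0059
yellow [282. 203.] 2093 mean [0.4389 0.1838] (array([438.9, 182.9]), 36.6, 57.4, np.float64(0.021)) zmed 0.0061
brass_gauge 0.55 [282. 124.] z [0.0164 0.0186 0.0564] top mean [0.4375 0.258  0.0555] (array([437.6, 257.9]), 19.0, 19.0, np.float64(-0.791))
step_block 0.77 [364. 150.] z [0.0124 0.0272 0.039 ] top mean [ 0.6312 -0.1663  0.0381] (array([ 631.6, -166.7]), 12.3, 24.8, np.float64(-1.486))
t 43.73 p [0.4387 0.1786 0.0988] psi 0.0209 tilt [ 0.e+00 -1.e+00 -2.e-04] F [ 0.  -0.8  0.3] open 0.0928 q7 [-0.65 -0.15]
 turn [ 0.0002 -0.0591  0.    ] rows 1  shift after turn (cm) [37.31 -1.12 16.6 ]  shift now [36.26 -1.13 18.78]
```

View pics/w15.png

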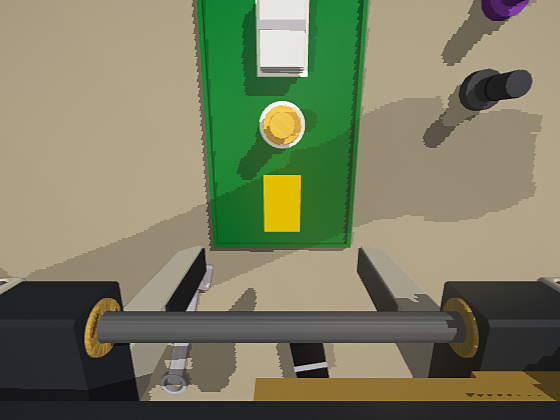

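```bash
python3 -m handwheel '[[[0,0,0],[0,-0.06,0],0],[[2,-0.5,0.9],[0,0,0],0],[[4.5,-0.5,2],[0,0,0],0],[[4.5,0,2],[0,0,0],0],[[4.5,0,2],[0,0,0],0]]'
python3 -m handwheel '[[[4.5,0,2],[0,0,0],0],[[4.5,0,2],[0,0,0],0],[[4.5,0,2],[0,0,0],0],[[4.5,0,2],[0,0,0],0],[[2.8,0,1.2],[0,0,0],0]]'
python3 -m handwheel '[[[1,0,0.5],[0,0,0],0],[[0,0,0],[0,0,0],0],[[0,0,0],[0,0,0],0],[[0,0,0],[0,0,0],0],[[0,0,0],[0,0,0],0]]'
python3 - <<'E'
from h import *
cm=camera_model("wrist"); im,d=get_image("wrist"); W=world("wrist",d,cm); cv2.imwrite("pics/w16.png",im)
for r in masks_of("wrist","step_block")[:1]:
    P=W[r["region"]]; P=P[~np.isnan(P).any(1)]
    print(r["confidence"],np.round(r["point"]),len(P))
    for h in (.014,.022,.03,.038):
        t=P[abs(P[:,2]-h-.0007)<.0018]
        if len(t)>8: print(h,len(t),t.mean(0).round(4),rect(t))
    print("all>12mm",rect(P[P[:,2]>.0125]))
E
python3 plan.py .634 -.178 -.0195 0.08
```

```text
clock: 44.35
tcp_pos: [0.5208, 0.0282, 0.109]
orientation: [[0.081, 0.001, 0.997], [-0.997, 0.0, 0.081], [-0.0, -1.0, 0.001]]
ft_force: [0.4, 0.7, -0.3]
opening: 0.0931
clock: 44.98
tcp_pos: [0.6288, -0.1739, 0.1086]
orientation: [[0.078, 0.0, 0.997], [-0.997, -0.002, 0.078], [0.002, -1.0, -0.0]]
ft_force: [-0.1, -0.1, 0.3]
opening: 0.0929
clock: 45.6
tcp_pos: [0.634, -0.1793, 0.109]
orientation: [[0.081, -0.0, 0.997], [-0.997, 0.0, 0.081], [-0.0, -1.0, -0.0]]
ft_force: [-1.0, -0.0, 0.4]
opening: 0.0929
0.84 [284. 212.] 1338
0.014 234 [ 0.639  -0.2011  0.0146] (array([ 636.8, -184.6]), 27.6, 49.7, np.float64(0.091))
0.022 275 [ 0.6372 -0.189   0.0227] (array([ 636.5, -178.1]), 26.8, 37.2, np.float64(0.073))
0.03 339 [ 0.6365 -0.178   0.0307] (array([ 636.1, -172.3]), 25.1, 26.8, np.float64(-1.479))
0.038 363 [ 0.6352 -0.1658  0.0387] (array([ 635.1, -165.9]), 12.1, 24.8, np.float64(-1.474))
all>12mm (array([ 636.8, -184.5]), 27.6, 50.0, np.float64(0.089))
t 45.7 p [ 0.634  -0.1799  0.109 ] psi 0.0807 tilt [-1.e-04 -1.e+00  0.e+00] F [-0.1  0.1 -0.3] open 0.093 q7 [0.09 0.5 ]
 turn [-0.      0.0007 -0.0001] rows 1  shift after turn (cm) [-1.900e-01  1.285e+01  1.000e-02]  shift now [-1.900e-01  1.285e+01  1.000e-02]
```

View pics/w16.png

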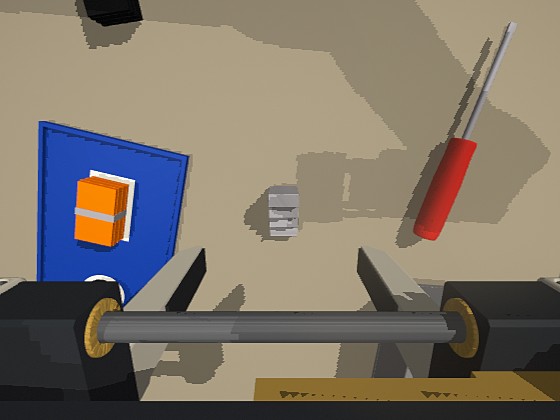

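```bash
python3 -m handwheel '[[[-0.15,4,0.2],[0,-0.009,0],0],[[0,4,0],[0,0,0],0],[[0,3,0],[0,0,0],0],[[0,1.3,0],[0,0,0],0],[[0,0.5,0],[0,0,0],0]]' 35
python3 -m handwheel '[[[0,0,0],[0,0,0],0],[[0,0,0],[0,0,0],0],[[0,0,0],[0,0,0],1],[[0,0,0],[0,0,0],1],[[0,0,0],[0,0,0],1]]'
python3 plan.py .636 -.1785 -.0195 0.09
python3 -m handwheel '[[[0,0,0],[0,0,0],1],[[0,0,0],[0,0,0],1],[[0,0,0],[0,0,0],1],[[0,0,0],[0,0,0],1],[[0,0,0],[0,0,0],1]]'
python3 -m handwheel '[[[0,0,0],[0,0,0],1],[[0,0,0],[0,0,0],1]]'
python3 plan.py .636 -.1785 -.0195 0.09
```

```text
clock: 46.32
tcp_pos: [0.6361, -0.1788, -0.0194]
orientation: [[0.089, -0.0, 0.996], [-0.996, -0.0, 0.089], [0.0, -1.0, -0.0]]
ft_force: [0.8, 0.2, 1.1]
opening: 0.0934
clock: 46.95
tcp_pos: [0.636, -0.1787, -0.019]
orientation: [[0.089, 0.0, 0.996], [-0.996, -0.0, 0.089], [0.0, -1.0, 0.0]]
ft_force: [-0.5, 0.1, -0.1]
opening: 0.0673
t 46.95 p [ 0.636  -0.1787 -0.019 ] psi 0.0891 tilt [ 1.e-04 -1.e+00  2.e-04] F [-0.5  0.1 -0.1] open 0.0673 q7 [0.12 0.55]
 turn [-0.0002 -0.0009  0.0001] rows 1  shift after turn (cm) [-0.02  0.05  0.  ]  shift now [-0.02  0.05  0.  ]
clock: 47.58
tcp_pos: [0.636, -0.1787, -0.0192]
orientation: [[0.089, -0.0, 0.996], [-0.996, -0.0, 0.089], [0.0, -1.0, -0.0]]
ft_force: [1.5, 0.6, -0.6]
opening: 0.0278
clock: 47.82
tcp_pos: [0.6359, -0.1787, -0.0192]
orientation: [[0.089, -0.0, 0.996], [-0.996, -0.0, 0.089], [0.0, -1.0, -0.0]]
ft_force: [-0.7, -0.1, -0.8]
opening: 0.0278
t 47.83 p [ 0.6359 -0.1787 -0.0192] psi 0.0891 tilt [ 0.e+00 -1.e+00 -1.e-04] F [-0.7 -0.1 -0.8] open 0.0278 q7 [0.12 0.55]
 turn [ 0.0001 -0.0009  0.    ] rows 1  shift after turn (cm) [-0.02  0.03  0.01]  shift now [-0.02  0.03  0.01]
```

```bash
python3 -m handwheel '[[[0,-0.5,0],[0,0,0],1],[[0,-1.5,0],[0,0,0],1],[[0,-3,0],[0,0,0],1],[[0,-3.5,0],[0,0.034,0],1],[[0,-1.5,0],[0,0.034,0],1]]'
python3 plan.py .44 .105 .08 0.021
```

```text
clock: 48.45
tcp_pos: [0.6374, -0.1794, 0.0841]
orientation: [[0.019, 0.005, 1.0], [-1.0, -0.001, 0.019], [0.002, -1.0, 0.005]]
ft_force: [0.5, -0.2, -1.6]
opening: 0.0278
t 48.45 p [ 0.6374 -0.1794  0.0841] psi 0.0194 tilt [ 0.0015 -1.      0.0046] F [ 0.5 -0.2 -1.6] open 0.0278 q7 [0.09 0.46]
 turn [-0.0046 -0.0016  0.0015] rows 1  shift after turn (cm) [-28.85   0.41 -19.14]  shift now [-28.82   0.27 -19.19]
```

```bash
python3 -m handwheel '[[[-2,0,-1.3],[0,0,0],1],[[-4.1,0,-2.7],[0,0,0],1],[[-4.1,0,-2.7],[0,0,0],1],[[-4.1,0,-2.7],[0,0,0],1],[[-4.1,0,-2.7],[0,0,0],1]]'
python3 -m handwheel '[[[-4.1,0,-2.7],[0,0,0],1],[[-4.1,0,-2.7],[0,0,0],1],[[-2.2,0,-1.6],[0,0,0],1],[[0,0,0],[0,0,0],1],[[0,0,0],[0,0,0],1]]'
python3 -m handwheel '[[[0,0,0],[0,0,0],1],[[0,0,0],[0,0,0],1],[[0,0,0],[0,0,0],1]]'
python3 - <<'E'
from h import *
import io,contextlib
s=telemetry.read_state(); b=io.StringIO()
with contextlib.redirect_stdout(b): im,W=patches("wrist","w17")
print(*[l for l in b.getvalue().splitlines() if "zmed 0.005" in l or "zmed 0.006" in l],sep="\n")
print(s["tcp_pos"])
for r in masks_of("wrist","step_block")[:1]:
    P=W[r["region"]]; P=P[~np.isnan(P).any(1)]; P=P[P[:,2]>.09]
    z0=s["tcp_pos"][2]+.0192
    for h in (.014,.022,.03,.038):
        t=P[abs(P[:,2]-h-.0007-z0)<.002]
        if len(t)>8: print(h,len(t),t.mean(0).round(4),rect(t))
E
python3 plan.py .4388 .189 -.013 0.021
```

```text
clock: 49.08
tcp_pos: [0.5099, 0.0041, 0.0809]
orientation: [[0.021, -0.0, 1.0], [-1.0, 0.0, 0.021], [-0.0, -1.0, -0.0]]
ft_force: [-0.4, 1.8, -1.3]
opening: 0.0274
clock: 49.7
tcp_pos: [0.44, 0.1042, 0.0811]
orientation: [[0.02, 0.001, 1.0], [-1.0, -0.001, 0.02], [0.001, -1.0, 0.001]]
ft_force: [-1.0, -0.3, -1.8]
opening: 0.028
clock: 50.08
tcp_pos: [0.4392, 0.1047, 0.0808]
orientation: [[0.02, 0.0, 1.0], [-1.0, -0.0, 0.02], [0.0, -1.0, 0.0]]
ft_force: [0.4, 0.6, -1.0]
opening: 0.0279
white [282.  35.] 613 mean [0.4372 0.2521] (array([437.3, 256.5]), 37.0, 42.0, np.float64(-1.552)) zmed 0.0059
yellow [282. 124.] 3007 mean [0.4388 0.1844] (array([438.8, 183.5]), 36.5, 57.9, np.float64(0.02)) zmed 0.006
[0.43919531 0.10467043 0.08080979]
t 50.17 p [0.439  0.1049 0.0808] psi 0.0204 tilt [ 1.e-04 -1.e+00 -0.e+00] F [-0.  -0.3 -1.5] open 0.0279 q7 [-0.5   0.03]
 turn [ 0.     -0.0006  0.0001] rows 1  shift after turn (cm) [-8.41  9.38  0.15]  shift now [-8.41  9.38  0.15]
```

View pics/w17.png

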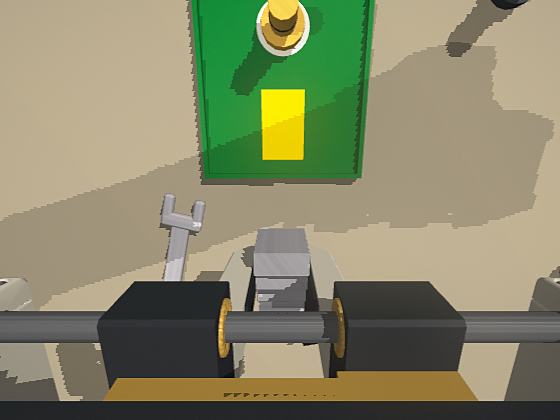

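Run:
```python
from h import *
s=telemetry.read_state(); p=s["tcp_pos"]
cm=camera_model("wrist"); im,d=get_image("wrist"); W=world("wrist",d,cm)
for v in range(226,312,4): print(v,(W[v,280]*1000).round(1),(W[v,295]*1000).round(1))
b=W[225:280,245:318].reshape(-1,3); z0=p[2]+.0192
t=b[abs(b[:,2]-z0-.0387)<.0025]; print(len(t),t.mean(0),rect(t), t[:,1].max(),p)
```

```text
226 [ 4.383e+02  8.950e+01 -2.000e-01] [452.8  90.1   0.7]
230 [437.9 123.7 105.4] [446.9 124.2 106.2]
234 [438.  124.  112.9] [446.6 123.8 111.9]
238 [438.  123.9 118.9] [446.3 123.9 118.4]
242 [438.  123.5 123.7] [446.  123.8 124.2]
246 [438.  123.3 128.8] [445.7 124.3 130.7]
250 [438.  123.6 134.6] [445.6 123.8 134.6]
254 [438.  123.1 138.4] [445.4 123.4 138.7]
258 [438.1 121.  138.5] [445.4 121.5 139.2]
262 [438.1 119.1 139. ] [445.5 119.  138.6]
266 [438.2 116.5 138.1] [445.6 117.  138.8]
270 [438.2 114.3 138.2] [445.7 114.5 138.2]
274 [438.2 112.3 138.6] [445.7 112.6 138.8]
278 [438.3 105.6 130.5] [446.3 106.4 131.8]
282 [438.4 103.5 131.1] [446.4 103.5 130.7]
286 [438.4 101.2 131.3] [446.5 101.4 131.3]
290 [438.5  93.5 122.4] [447.1  93.9 122.9]
294 [438.6  91.5 123.5] [447.2  91.3 122.9]
298 [438.6  88.2 122.4] [447.3  88.4 122.4]
302 [438.7  80.5 114.7] [447.9  80.2 114.1]
306 [438.8  77.8 114.8] [447.9  78.3 115.3]
310 [438.8  75.1 115. ] [448.1  75.1 114.8]
1458 [0.43877111 0.11792826 0.13865553] (array([438.7, 117. ]), 15.4, 36.4, np.float64(-1.542)) 0.12453608977677381 [0.43904707 0.10493404 0.08081057]
```

```bash
python3 -m handwheel '[[[-2.5,0,0.05],[0,0,0],1],[[-3.5,0,0.05],[0,0,0],1],[[-2.43,2,0.05],[0,0,0],1],[[0,3.2,0],[0,0,0],1],[[0,2.2,0],[0,0,0],1]]'
python3 -m handwheel '[[[0,1.2,0],[0,0,0],1],[[0,0.2,0],[0,0,0],1],[[0,0,0],[0,0,0],1],[[0,0,0],[0,0,0],1],[[0,0,0],[0,0,0],1]]'
python3 plan.py .4387 .1892 -.0133 0.021
```

```text
clock: 50.85
tcp_pos: [0.4382, 0.19, 0.0057]
orientation: [[0.022, -0.001, 1.0], [-1.0, -0.0, 0.022], [0.0, -1.0, -0.001]]
ft_force: [-0.0, 0.4, -0.7]
opening: 0.0278
clock: 51.48
tcp_pos: [0.439, 0.1897, -0.0066]
orientation: [[0.021, 0.001, 1.0], [-1.0, 0.001, 0.021], [-0.001, -1.0, 0.001]]
ft_force: [0.0, 0.2, -1.0]
opening: 0.0274
t 51.48 p [ 0.439   0.1897 -0.0066] psi 0.0211 tilt [-5.0e-04 -1.0e+00  1.1e-03] F [ 0.   0.2 -1. ] open 0.0274 q7 [-0.6  -0.06]
 turn [-0.0011  0.0001 -0.0005] rows 1  shift after turn (cm) [ 0.05  0.67 -0.03]  shift now [ 0.05  0.67 -0.04]
```

```bash
python3 -m handwheel '[[[0.03,0.35,0],[0,0,0],1],[[0,0.2,0],[0,0,0],1],[[0,0.1,0],[0,0,0],1],[[0,0,0],[0,0,0],1],[[0,0,0],[0,0,0],1]]'
python3 plan.py .4387 .1892 -.0135 0.021
python3 -m handwheel '[[[0,0,0],[0,0,0],0.4],[[0,0,0],[0,0,0],0.4],[[0,0,0],[0,0,0],0.4],[[0,0,0],[0,0,0],0.4],[[0,-1,0],[0,0,0],0.4]]'
python3 -m handwheel '[[[0,-3,0],[0,0,0],0.3],[[0,-4,0],[0,0,0],0],[[0,-3,0],[0,0,0],0],[[3,0,0],[0,0,0],0],[[5,0,0],[0,0,0],0]]'
python3 -m handwheel '[[[0,0,0],[0,0,0],0],[[0,0,0],[0,0,0],0],[[0,0,0],[0,0,0],0],[[0,0,0],[0,0,0],0],[[0,0,0],[0,0,0],0]]'
python3 - <<'E'
from h import *
cm=camera_model("wrist"); im,d=get_image("wrist"); W=world("wrist",d,cm); cv2.imwrite("pics/w18.png",im)
P=W[(W[...,2]>.017)&(abs(W[...,0]-.439)<.025)&(abs(W[...,1]-.183)<.035)]
print(rect(P))
top=P[P[:,2]>.041]; print(top.mean(0),rect(top))
for n in ("top","side"):
  im,_=get_image(n); cv2.imwrite("pics/%sZ.png"%n,im)
E
python3 plan.py .5 .0 .1 0
```

```text
clock: 52.1
tcp_pos: [0.4387, 0.1892, -0.0136]
orientation: [[0.021, -0.0, 1.0], [-1.0, -0.0, 0.021], [0.0, -1.0, -0.0]]
ft_force: [-0.2, -0.3, -2.1]
opening: 0.0281
t 52.1 p [ 0.4387  0.1892 -0.0136] psi 0.021 tilt [ 0. -1. -0.] F [-0.2 -0.3 -2.1] open 0.0281 q7 [-0.59 -0.06]
 turn [0. 0. 0.] rows 1  shift after turn (cm) [ 0.   -0.01  0.  ]  shift now [ 0.   -0.01  0.  ]
clock: 52.72
tcp_pos: [0.4381, 0.189, -0.0037]
orientation: [[0.021, -0.002, 1.0], [-1.0, -0.001, 0.021], [0.001, -1.0, -0.002]]
ft_force: [-0.3, -1.2, 0.1]
opening: 0.0558
clock: 53.35
tcp_pos: [0.441, 0.1104, 0.0975]
orientation: [[0.026, 0.003, 1.0], [-1.0, 0.002, 0.026], [-0.002, -1.0, 0.003]]
ft_force: [0.1, -0.5, 0.0]
opening: 0.0925
clock: 53.98
tcp_pos: [0.4403, 0.1098, 0.0963]
orientation: [[0.022, -0.0, 1.0], [-1.0, 0.0, 0.022], [-0.0, -1.0, -0.0]]
ft_force: [-0.0, -0.3, 0.7]
opening: 0.0934
(array([439.1, 182.8]), 27.9, 48.9, np.float64(0.018))
[0.4387182  0.20144305 0.04352905] (array([438.6, 201.4]), 11.8, 27.5, np.float64(-1.551))
t 54.12 p [0.4403 0.1095 0.0963] psi 0.0215 tilt [ 1.e-04 -1.e+00 -1.e-04] F [0.6 0.3 0.1] open 0.0932 q7 [-0.53  0.02]
 turn [0.0001 0.0215 0.0001] rows 1  shift after turn (cm) [10.95 -0.37  5.97]  shift now [11.07 -0.37  5.73]
```

View pics/w18.png

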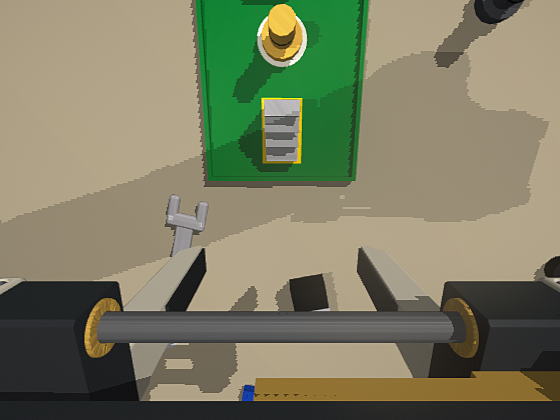

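View pics/sideZ.png

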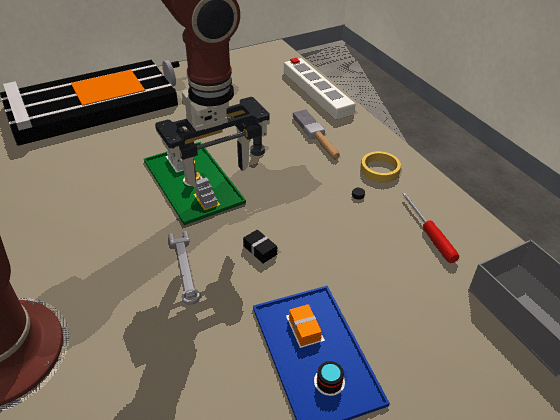

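```bash
python3 -m handwheel '[[[2,-3,0],[0,0,0],0],[[3,-2,2],[0,0,0],0],[[3,0,2],[0,0,0],0],[[0,0,0],[0,0,0],0],[[0,0,0],[0,0,0],0]]'
python3 -m handwheel '[[[0,0,0],[0,0,0],0],[[0,0,0],[0,0,0],0],[[0,0,0],[0,0,0],0]]'
python3 - <<'E'
from h import *
im,_=obj("side",["black_pack","steel_gauge","orange_pack","lens_cell","brass_gauge"],2)
im,_=obj("top",["steel_gauge","silver_pack","brass_gauge","step_block"],2); cv2.imwrite("pics/fin.png",im)
E
```

```text
clock: 54.75
tcp_pos: [0.4812, 0.0309, 0.1459]
orientation: [[0.022, -0.002, 1.0], [-1.0, 0.001, 0.022], [-0.001, -1.0, -0.002]]
ft_force: [0.5, 0.0, 0.7]
opening: 0.0928
clock: 55.12
tcp_pos: [0.4818, 0.0306, 0.1463]
orientation: [[0.022, -0.0, 1.0], [-1.0, 0.0, 0.022], [-0.0, -1.0, -0.0]]
ft_force: [0.3, -0.5, -0.6]
opening: 0.0928
black_pack 0.7 [262. 248.] z [0.002  0.0223 0.0255] top mean [0.4749 0.0015 0.0238] (array([474.9,   1.9]), 36.6, 61.1, np.float64(0.17))
steel_gauge 0.54 [258. 147.] z [0.0033 0.0143 0.0399] top mean [0.6116 0.2833 0.0405] (array([611.7, 285.1]), 10.2, 13.9, np.float64(1.114))
steel_gauge 0.48 [246. 132.] z [0.007  0.0127 0.2791] top mean [0.455  0.0075 0.2817] (array([454.8,   7. ]), 4.7, 6.2, np.float64(-0.731))
orange_pack 0.75 [303. 322.] z [0.0087 0.0278 0.0303] top mean [ 0.4562 -0.1988  0.0286] (array([ 456.6, -197.6]), 35.3, 60.3, np.float64(-0.169))
lens_cell 0.57 [330. 376.] z [0.0092 0.0319 0.0344] top mean [ 0.4411 -0.3015  0.0328] (array([ 440.9, -301.6]), 38.2, 40.4, np.float64(-0.8))
brass_gauge 0.82 [189. 176.] z [0.0071 0.0256 0.0551] top mean [0.437  0.2559 0.0541] (array([437.4, 255.9]), 17.0, 22.8, np.float64(0.016))
steel_gauge 0.68 [127. 160.] z [0.0074 0.0208 0.0519] top mean [0.6156 0.3629 0.0505] (array([615.5, 362.4]), 16.0, 16.6, np.float64(-0.035))
steel_gauge 0.49 [157. 164.] z [-0.0006  0.0138  0.0517] top mean [0.6111 0.2912 0.0505] (array([610.7, 291.5]), 17.7, 18.4, np.float64(-0.062))
silver_pack 0.71 [136. 242.] z [0.0181 0.0292 0.0331] top mean [0.4341 0.3314 0.031 ] (array([434.4, 331.1]), 35.1, 58.8, np.float64(0.0))
brass_gauge 0.72 [171. 239.] z [0.0146 0.0248 0.057 ] top mean [0.4354 0.2567 0.0555] (array([435.5, 256.8]), 16.8, 17.5, np.float64(-1.098))
step_block 0.87 [201. 240.] z [0.0166 0.0314 0.0449] top mean [0.4373 0.201  0.0435] (array([436.7, 199. ]), 23.6, 26.0, np.float64(1.232))
```

View pics/fin.png

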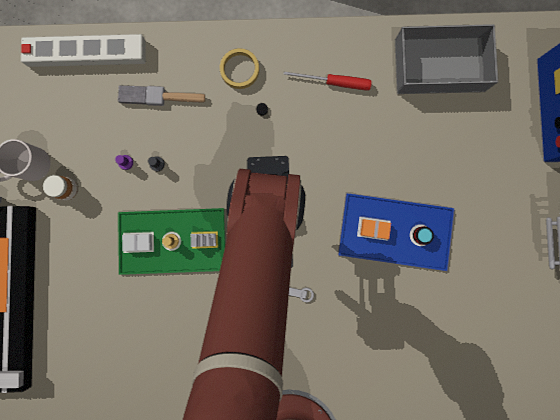

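All pieces are in place, the black pack and steel gauge have not moved, and the gripper is clear. I'm handing in.

```bash
python3 -c "
from workcell import env; print(env.hand_in())"
```

```text
the job is handed in; nothing more can be done
None
```

Both kits are made up and handed in at about 55 s. The blue tray was finished first (orange pack, then lens cell), then the green tray (silver pack, brass gauge, step block).

Last checks with the wrist, top and side cameras:

| Item | Measured against its patch |
|---|---|
| Lens cell | within about 1 mm |
| Silver pack | within about 1 mm |
| Brass gauge | within about 1 mm |
| Step block | within about 1 mm |
| Orange pack | 1.5–2 mm off centre towards −x (the wrist camera also put it about 1.5 mm towards −y; the top camera did not), aligned and still inside its patch |

- **Orange pack:** I left it where it was. I judged the offset small, and moving it once the green tray was done would have broken the order.
- **Left undisturbed:** the black pack and dark steel gauge measured within about 1–2 mm of where they started, except one poor side-camera reading of the steel gauge, and the purple gauge within about 1 mm in the top view.

Things that failed or disagreed:
- **First grasp:** it closed on nothing, just above the orange pack, without touching it. The fingertips sit about 24 mm higher than the reported TCP, so I allowed for that from then on.
- **Cameras:** the top camera reads about 1–2 mm low in x against the wrist and side cameras. I used the wrist camera for the final placings.

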